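# Book the centrifuge in and hold its lid at the balance point for new stays

## Robot

A 7-joint arm with a two-finger parallel gripper is mounted at the origin on the work surface. World frame = base frame: x ahead of the robot, y to its left, z up, the work surface at z = 0. Lengths are in m, angles in degrees, forces in N, time in s.
With the tool pointing down it reaches from about 0.425 to 0.95 m from the base axis. Payload 4.7 kg.
Tool frame: the origin (TCP) lies midway between the tips of the shut fingers; the grasp point (between the pads) lies 19 mm behind it; z points along the fingers, y is the direction in which the jaws open and shut (so a half turn about z gives the same grasp; the last joint's range is limited). The gripper opens to 87 mm and grips with 3 to 60 N. Pads are 19 mm wide; open, the fingers measure 117 mm over their backs; the gripper's body (75 mm by 190 mm) begins 51 mm behind the grasp point.
Start: joints at [71.339, 26.849, -2.785, 87.806, 1.381, 65.374, -4.715], TCP at [0.197, -0.645, 0.223] pointing down, gripper open.
Joint ranges: [-148.3, 148.3], [-19.14, 114.17], [-79.39, 73.82], [5.75, 140.21], [-59.74, 239.74], [12.07, 113.84], [-152.46, 152.46]. Speed limits (degrees/s): [147.25, 147.25, 180, 180, 180, 180, 180].

## Interface

Orientations are given as [roll, pitch, yaw] about the fixed x, y, z axes, in that order (R = Rz(yaw) Ry(pitch) Rx(roll)).
In Python, from bench import robot, capture, camera_model, order gives the robot as it stands.
- The arm moves only by the tool carry_out, never from a script. Its argument "increments" is a list of rows, each a list of 7 numbers: the turn, a rotation vector about the tool's x, y, z in rad, then the shift along the tool's x, y, z in cm, then the closure, from 0 (fully open) to 1 (shut). In form: [[wx, wy, wz, x, y, z, jaw], ...]. A call has exactly 10 rows; each row shifts and turns the commanded pose from where the row before left it, along the tool's axes as they then stand; what a row does not reach is not made up. A row lasts 1/10 s, in which the tool goes at most 50 mm and 8.59 degrees, less where a joint would pass 70% of its speed; a pose out of reach is approached as far as the arm can. A call is refused whole if a number of a shift passes 5 or a number of a turn 0.15, either way. A call with a gripper value outside its range is refused whole. The fingers move at their own pace and stop on an object; the grip force is fixed at half the most. Time passes only in rows, so rows that do not move let the fingers close, or fill a call up. It gives the time, the measured TCP pose, the force and the opening at its end, in the units of the state.
- robot.observe(): the state, without advancing time (a new reading comes with each control period).
- capture(name): name is "side" or "top"; returns the picture (384x512x3 uint8, blue, green, red); there is no depth.
- camera_model(name): a dict with "K" (3x3 intrinsics, pixels), "world_from_camera" (4x4, takes a point from camera to world coordinates). Camera axes: x right, y down, z forward; pixel columns grow to the right and rows downward; lengths in m; the calibration is good to about 2 mm. A picture is of the moment at which its call begins. camera_model takes no time and is no camera call.
- order.close_job(): hands the job in, once; it reports no verdict.
The state is a dict: "time": time; "joints": joint angles; "joint_vel": joint speeds; "joint_efforts": joint torques, N m; "eef_pos": TCP position; "orientation": TCP orientation; "force": force on the tool from outside, world axes, zero at the start; "torque": the same for the moment, N m; "width": finger opening in m.
Only numpy, scipy, OpenCV 4.12 (cv2) and the standard library are available. Lean on these libraries where they do the work, as an engineer would, in place of code of your own. Each camera call takes 0.05 s, during which the arm holds its last target.

## Task

The centrifuge's worn lid stays are off and it is to get new ones: book it in by taking the hand scanner out of its cradle, pointing it squarely at the middle of the barcode label on the centrifuge's left flank from roughly a hand's breadth (about 80 mm) away, holding it steady there for a second or two, and laying it back in its cradle as it lay. Then take the lid by its grip bar, swing it up smoothly past upright to its balance point, where it would fall neither shut nor over backwards, and finish there, still gripping the bar and holding the lid still, so that a colleague can clip the new stays on. Do not let the lid drop or go over backwards, and leave everything else on the bench where it is.

Things in the scene. Friction and masses are not known exactly. Their poses are not given: they have to be found in the camera images.
- centrifuge: bench centrifuge, white, teal lid and console, 255 deep (x) x 220 wide (y) x 120 high mm, fixed to the bench. Origin: centre of its footprint on the table. x from its front (console, robot side) to its back (hinges), y to its left flank, z up. Console at most 66 mm high; deck under the lid 95 mm high. The flanks' upper edges are bevelled, from 60 mm high (110 mm from the middle) to 95 mm (85 mm).
- lid_hinge (a point): middle of the lid's hinge pin, at the back of the centrifuge: 85 mm behind its origin, 121 mm above the table. The pin runs along the centrifuge's y; axes as the centrifuge's. At its balance point the lid leans back past upright (its underside carries a heavy guard plate) and the grip bar stands 26 mm behind this pin and 192 mm above it, 313 mm above the table.
- lid (a joint): lid angle in rad: 0 shut (level), growing as the front edge swings up and back; back stop 2.25. Slab 145 x 165 x 20 mm, steel guard plate 10 mm thick under it, about 0.5 kg in all. Nearly free hinge, no stay: let go, it falls shut below the balance point and over backwards beyond it. Balance point (centre of mass straight above the pin): 1.78 rad = 102 degrees, past upright.
- lid_bar: round aluminium grip bar, 12 mm thick, parallel to the pin, on the lid front; 104 mm clear between its arms, 30 mm open gap to the lid. Origin: middle of the bar. Shut: 193 mm in front of the pin, 107 mm above the table. At lid angle a: 193.5*cos(a-0.072) mm in front of the pin, 193.5*sin(a-0.072) above it. It can turn between the fingers: the hand may keep pointing down. Axes turn with lid.
- asset_label: white paper barcode label with black bars, 52 x 28 mm, on the bevel of the centrifuge's left flank (+y side), 25 mm in front of the centrifuge's origin, 78 mm above the table. Origin: middle of the label. z points out of the label (away from the flank and 35.5 degrees upward), x along the flank to the back. A level scanner square to the flank reads it.
- scanner: hand-held barcode scanner, a grey stick with a wider black reading head, 155 long (x) x 36 wide (50 at the head) x 31 high mm, about 0.16 kg. Origin: middle of its underside. x points to the reading head: it reads straight ahead along x from its window. z up as it lies in its cradle. The narrow part, to grip across y, runs from x = -77 to +31 mm.
- scanner_window (a point): middle of the scanner's reading window, at the end of its head: 77.5 mm ahead of the scanner's origin and 15.5 mm above it. Axes as the scanner's.
- cradle: light grey charging cradle, fixed to the bench; the scanner lies in it, axes agreeing, scanner's origin 8 mm above the cradle's. Base 180 x 46 mm (72 at the head), floor 8 mm high. Cheeks 24 mm high at x = -81..-51 and 43..73 mm leave 4 mm play each side; between them is room for fingers. 22 mm high stop at the tail end. Origin: on the table under the middle; x towards the head end.
- stay_a: new gas lid stay, lying flat: black tube 15 mm thick with a thinner steel rod, square end sockets, 192 mm long. Origin on the table under its middle. Leave where it lies.
- stay_b: second new gas lid stay, the same as stay_a. Leave where it lies.
- screwdriver: black-handled screwdriver lying flat, 200 mm long, handle 26 mm thick. Leave where it lies.
- tube_rack: white rack of capped sample tubes, 70 x 200 mm, 100 mm high, standing at the back. Leave alone.
- tip_box: closed grey pipette-tip box with clear lid, 122 x 87 x 55 mm. Leave alone.
- disinfectant: white bottle with a black cap, 68 mm across, 170 mm high. Leave alone.
- parts_jar: small clear jar with white lid, 50 mm across, 55 mm high. Leave alone.
Not all that is in view belongs to the job. Leave any blue or red look-alike of the scanner alone. Leave any red look-alike of the cradle alone.

How it is judged:
By the outcome, as a careful person would: the job done as asked, in the order asked, and still so for the second after the job is handed in, while the arm keeps its last pose, push and grip.
It also fails if it takes over 58 s, if anything falls off the work surface, if the arm or the gripper's body presses on something with over 40 N, if the wrist force passes 120 N, or if a joint passes its speed limit or range.

## Working session

There is one attempt and no reset: what is moved stays moved. The work goes in short steps, Python scripts to look and compute and a tool call to move; the robot and the scene stay as the last step left them, time stands still between calls to the robot, and variables do not carry over. Pictures are saved under pics/ and viewed, and the job is handed in when it is done.

Besides the shell and the picture viewer there is one more tool, called after "Request:" as name(argument=value, ...), one argument or row to a line, values as JSON. carry_out: Moves the arm, as the interface text tells. Its arguments: {"type":"object","properties":{"increments":{"type":"array","items":{"type":"array","items":{"type":"number"}}}},"required":["increments"]}

```bash
mkdir -p pics; ls
python3 - <<'E'
from bench import robot, capture, camera_model, order
import cv2, numpy as np
np.set_printoptions(precision=4,suppress=True)
for n in ("side","top"):
    im=capture(n); cv2.imwrite(f"pics/{n}0.png",im); 
    m=camera_model(n); print(n,m["K"],m["world_from_camera"])
print(robot.observe())
E
```

```text
pics
side [[481.1428   0.     253.5274]
 [  0.     481.1428 188.5807]
 [  0.       0.       1.    ]] [[-0.9994 -0.0045  0.0341  0.4811]
 [-0.0275  0.698  -0.7156  1.1244]
 [-0.0206 -0.7161 -0.6977  1.2254]
 [ 0.      0.      0.      1.    ]]
top [[424.1118   0.     250.5523]
 [  0.     424.1118 188.6175]
 [  0.       0.       1.    ]] [[ 0.0021 -0.9877  0.1564  0.3795]
 [-1.     -0.0029 -0.0045 -0.0335]
 [ 0.0049 -0.1564 -0.9877  1.2521]
 [ 0.      0.      0.      1.    ]]
{'time': 0.1, 'joints': array([71.3366, 26.892 , -2.7834, 87.8666,  1.3819, 65.3731, -4.715 ]), 'joint_vel': array([ 0.0734, -0.2298, -0.0498, -0.11  ,  0.0256,  0.018 ,  0.0997]), 'joint_efforts': array([  0.0008, -50.9172,  -0.081 , -23.6829,  -0.0614,   0.0345,
         0.0001]), 'eef_pos': array([ 0.1973, -0.645 ,  0.2216]), 'orientation': array([-179.902 ,    0.0047,   17.0094]), 'force': array([-0.0957, -0.9574, -0.0576]), 'torque': array([ 0.0232,  0.0269, -0.0065]), 'width': 0.0872202670373829}
```

View pics/side0.png

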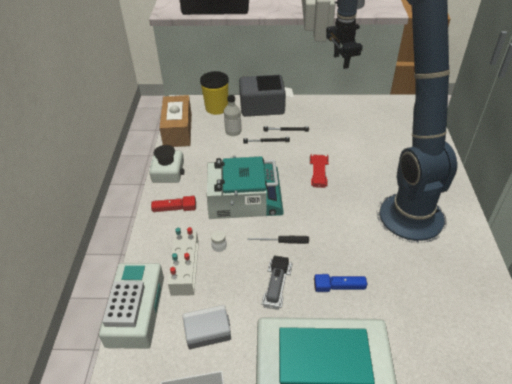

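View pics/top0.png

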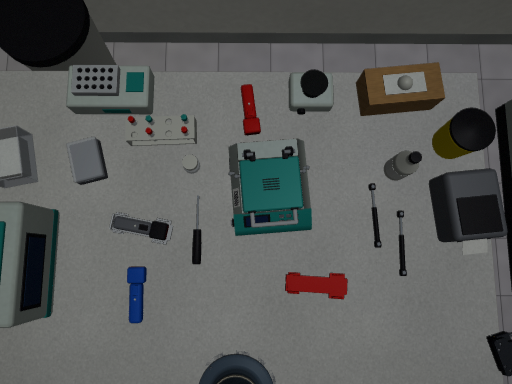

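Run:
```python
import cv2, numpy as np
t=cv2.imread("pics/top0.png"); s=cv2.imread("pics/side0.png")
c=cv2.resize(t[205:250,100:180],None,fx=9,fy=9,interpolation=cv2.INTER_CUBIC);cv2.imwrite("pics/c1.png",c)
c=cv2.resize(s[245:315,240:320],None,fx=8,fy=8,interpolation=cv2.INTER_CUBIC);cv2.imwrite("pics/c2.png",c)
c=cv2.resize(t[130:240,222:322],None,fx=5,fy=5,interpolation=cv2.INTER_CUBIC);cv2.imwrite("pics/c3.png",c)
c=cv2.resize(s[148:223,200:290],None,fx=7,fy=7,interpolation=cv2.INTER_CUBIC);cv2.imwrite("pics/c4.png",c)
```

```text
(no output)
```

View pics/c1.png

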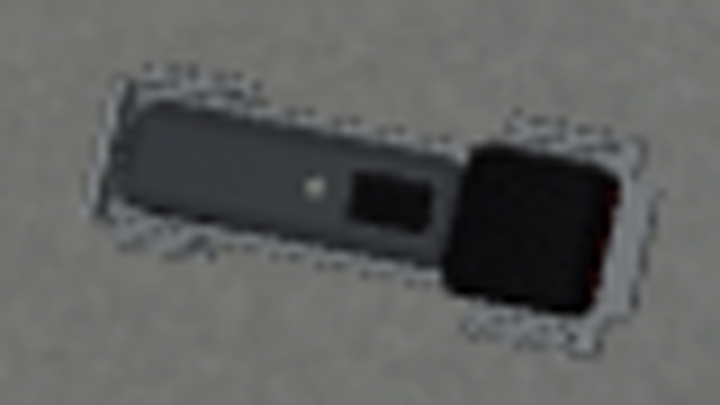

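View pics/c2.png

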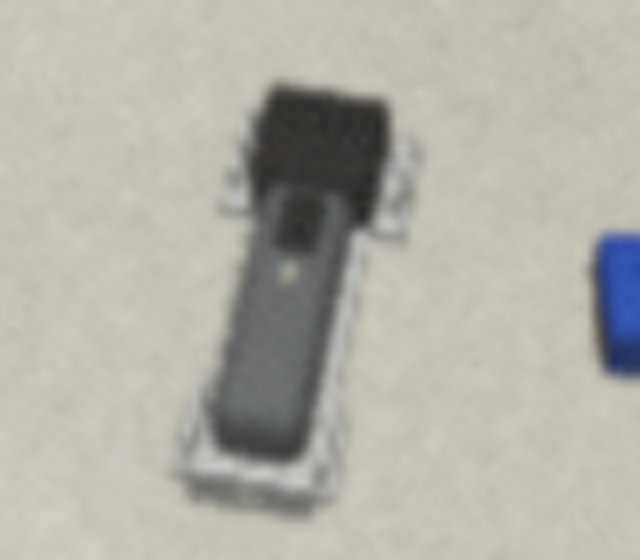

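View pics/c3.png

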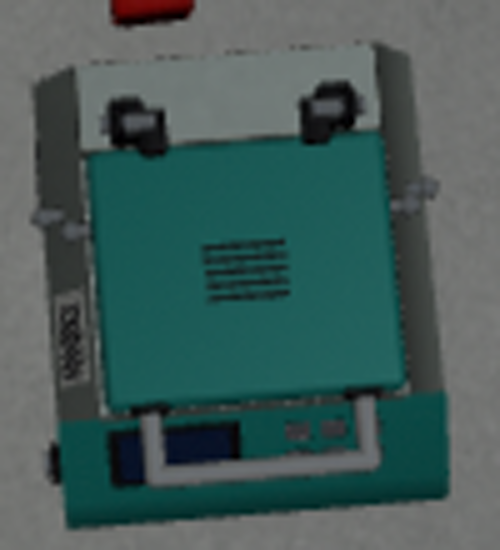

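View pics/c4.png

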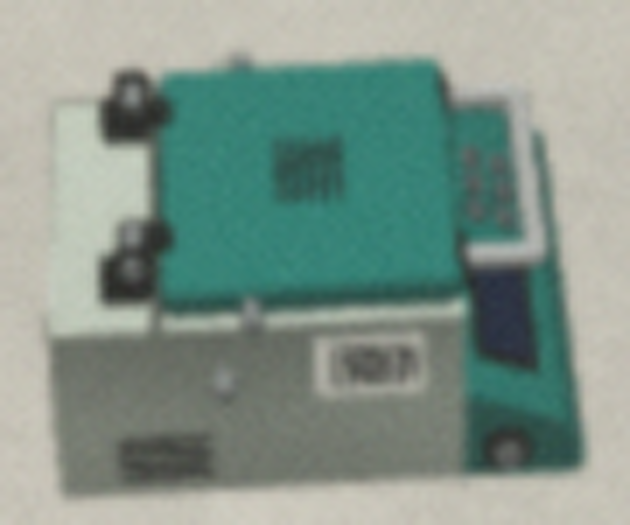

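```bash
cat > h.py <<'E'
import numpy as np, cv2
from bench import robot, capture, camera_model
np.set_printoptions(precision=4,suppress=True)
def ray(n,p):
    m=camera_model(n);K=m["K"];T=m["world_from_camera"]
    d=T[:3,:3]@np.linalg.solve(K,[p[0],p[1],1.]);return T[:3,3],d/np.linalg.norm(d)
def plane(n,p,z):
    o,d=ray(n,p);return o+d*(z-o[2])/d[2]
def tri(pt,ps):
    o1,d1=ray("top",pt);o2,d2=ray("side",ps)
    A=np.stack([d1,-d2],1);t=np.linalg.lstsq(A,o2-o1,rcond=None)[0]
    a=o1+d1*t[0];b=o2+d2*t[1];return (a+b)/2,np.linalg.norm(a-b)
def un(X,off,s): return ((X[0]+.5)/s-.5+off[0],(X[1]+.5)/s-.5+off[1])
def proj(n,P):
    m=camera_model(n);T=np.linalg.inv(m["world_from_camera"]);q=T[:3,:3]@np.asarray(P)+T[:3,3];u=m["K"]@q;return u[:2]/u[2]
E
python3 - <<'E'
from h import *
c1=lambda *p:un(p,(100,205),9); c2=lambda *p:un(p,(240,245),8)
c3=lambda *p:un(p,(222,130),5); c4=lambda *p:un(p,(200,148),7)
print("scanner")
for nm,a,b in [("button",(315,186),(288,270)),("disp",(390,202),(299,218)),
  ("headRearL",(472,148),(262,186)),("headFrontL",(622,178),(275,90)),("headFrontR",(588,315),(388,102))]:
    # side image mirrored: check both
    print(nm,*tri(c1(*a),c2(*b)))
print("headFront swapped", tri(c1(622,178),c2(275,90)), tri(c1(588,315),c2(388,102)))
print("centrifuge")
for nm,a,b in [("bar corner L",(152,478),(472,253)),("bar corner L outer",(145,487),(540,258)),("bar R outer",(378,466),(530,95)),
  ("label c",(70,339),(370,364)),("lid FL",(105,405),(462,300)),("lid FR",(408,385),(440,65)),("lid BL",(90,153),(163,300)),("lid BR",(380,135),(163,78)),
  ("bev backL",(78,68),(50,333)),]:
    print(nm,*tri(c3(*a),c4(*b)))
E
```

```text
scanner
button [0.4639 0.2907 0.0429] 0.00123282957168404
disp [0.4593 0.267  0.0424] 0.0005167541512953074
headRearL [0.4752 0.2443 0.0317] 0.004786612983438999
headFrontL [0.468  0.1966 0.0288] 0.00062900001950515
headFrontR [0.4244 0.2051 0.0329] 0.00048460476621593583
headFront swapped (array([0.468 , 0.1966, 0.0288]), np.float64(0.00062900001950515)) (array([0.4244, 0.2051, 0.0329]), np.float64(0.00048460476621593583))
centrifuge
bar corner L [ 0.476  -0.0437  0.1077] 0.030248118902101596
bar corner L outer [ 0.4571 -0.0391  0.1106] 0.0027265450798113792
bar R outer [ 0.4652 -0.1648  0.105 ] 0.005230603667601183
label c [0.5396 0.0029 0.0808] 0.0007692070679581714
lid FL [ 0.4981 -0.017   0.1047] 0.005044546208994648
lid FR [ 0.5098 -0.1812  0.1107] 0.002974548978974514
lid BL [ 0.6379 -0.0083  0.1122] 0.0021575116382771316
lid BR [ 0.649  -0.168   0.1128] 0.0010161004114014527
bev backL [ 0.6912 -0.001   0.0967] 0.0001537491447923715
```

Run:
```python
from h import *
t=cv2.imread("pics/top0.png"); s=cv2.imread("pics/side0.png")
# scanner dark mask top
g=t.max(2).astype(int)
m=np.zeros(g.shape,np.uint8); m[205:250,100:180]=(g[205:250,100:180]<80)*255
cs,_=cv2.findContours(m,cv2.RETR_EXTERNAL,cv2.CHAIN_APPROX_NONE);c=max(cs,key=cv2.contourArea)
mm=np.zeros_like(m);cv2.drawContours(mm,[c],-1,255,-1)
ys,xs=np.nonzero(mm)
P=np.array([plane("top",(x,y),0.036)[:2] for x,y in zip(xs,ys)])
mu=P.mean(0);w,V=np.linalg.eigh(np.cov(P.T));u=V[:,1];u=u*np.sign(-u[1]);v=np.array([-u[1],u[0]])
q=(P-mu)@np.stack([u,v],1);print("yaw",np.degrees(np.arctan2(u[1],u[0])),"ext",q.min(0),q.max(0))
cen=mu+u*(q[:,0].min()+q[:,0].max())/2
print("len",np.ptp(q[:,0]),"mid of ends",cen)
# narrow-part midline
for lo,hi in [(-.06,-.03),(-.03,0),(0,.02),(.04,.07)]:
    a=(P-cen)@u;k=(a>lo)&(a<hi);b=((P-cen)@v)[k];print(lo,b.min(),b.max(),(b.min()+b.max())/2)
for nm,a,z in [("jar",(191,160),.055),("sdtip",(198,197),.01),("sdend",(196,262),.013),("rackL",(133,146),0.0),("rackR",(195,144),0),("rackRt",(195,125),.09)]:
    print(nm,plane("top",a,z))
```

```text
yaw -100.906226397511 ext [-0.0867 -0.0245] [0.0754 0.0249]
len 0.16209242940252855 mid of ends [0.462  0.2787]
-0.06 -0.01815352924882502 0.01801110914116972 -7.121005382765104e-05
-0.03 -0.01768322910392392 0.01791271191128548 0.00011474140368077958
0 -0.017721129972087298 0.01726592772157875 -0.00022760112525427485
0.04 -0.024483019720537874 0.024946205687744406 0.00023159298360326576
jar [0.6521 0.1332 0.055 ]
sdtip [0.5506 0.1161 0.01  ]
sdend [0.3614 0.1174 0.013 ]
rackL [0.7075 0.3177 0.    ]
rackR [0.7144 0.1299 0.    ]
rackRt [0.7459 0.1194 0.09  ]
```

Request:
carry_out(
  increments=[
    [0,0,0,1,0,-0.5,0],
    [0,0,0,2,0,-0.5,0],
    [0,0,0,2,0,-0.5,0],
    [0,0,0,2,0,-0.5,0],
    [0,0,0,2,0,-0.5,0],
    [0,0,0,2,0,-0.5,0],
    [0,0,0,2,0,0,0],
    [0,0,0,2,0,0,0],
    [0,0,0,2,0,0,0],
    [0,0,0,1,0,0,0],
  ],
)

```text
time: 1.1
eef_pos: [0.3727, -0.5912, 0.2524]
orientation: [-180.0, -0.1, 17.2]
force: [-0.1, 0.7, 0.5]
width: 0.087
```

Run:
```python
from h import *
o=robot.observe();print(o["time"],o["joints"],o["eef_pos"],o["orientation"])
```

```text
1.1 [ 57.6583  28.0642  -4.9945  81.9547   2.4012  70.0934 -20.3816] [ 0.3727 -0.5912  0.2524] [-179.9645   -0.0826   17.188 ]
```

```bash
cat >> h.py <<'E'
from scipy.spatial.transform import Rotation as Ro
import json
def plan(wps,n,jaw,smooth=True,start=None,dec=2):
    """wps list of (x,y,z,yaw deg); polyline to final with n rows; jaw scalar or list"""
    o=robot.observe(); p=np.array(o["eef_pos"]) ; R=Ro.from_euler("xyz",o["orientation"],degrees=True)
    yaw0=o["orientation"][2]
    pts=np.array([[*p,yaw0]]+[list(w) for w in wps],float)
    L=np.r_[0,np.cumsum(np.linalg.norm(np.diff(pts[:,:3],axis=0),axis=1)+np.abs(np.diff(pts[:,3]))*.002)]
    tt=np.arange(1,n+1)/n; s=(3*tt**2-2*tt**3 if smooth else tt)*L[-1]
    rows=[];cp=p.copy();cR=R
    for i,si in enumerate(s):
        tgt=np.array([np.interp(si,L,pts[:,k]) for k in range(4)])
        Rt=Ro.from_euler("xyz",[180,0,tgt[3]],degrees=True)
        rv=np.round((cR.inv()*Rt).as_rotvec(),3 if n<15 else 2); d=np.round(cR.inv().apply(tgt[:3]-cp)*100,dec)
        j=jaw if np.isscalar(jaw) else jaw[i]
        cp=cp+cR.apply(d/100); cR=cR*Ro.from_rotvec(rv)
        rows.append([*(float(x)+0. for x in rv),*(float(x)+0. for x in d),j])
    for k in range(0,n,10): print(json.dumps(rows[k:k+10]))
    print("ends",cp,cR.as_euler("xyz",degrees=True), "max step cm",max(np.linalg.norm(r[3:6]) for r in rows))
E
python3 - <<'E'
from h import *
plan([(.52,-.35,.25,35),(.52,0,.25,60),(.4627,.2834,.14,79)],40,0)
E
```

```text
[[0.0, 0.0, 0.0, 0.13, -0.12, 0.0, 0], [0.0, 0.0, -0.01, 0.38, -0.33, 0.01, 0], [0.0, 0.0, -0.01, 0.63, -0.55, 0.0, 0], [0.0, 0.0, -0.01, 0.87, -0.73, 0.02, 0], [0.0, 0.0, -0.01, 1.09, -0.9, 0.01, 0], [0.0, 0.0, -0.02, 1.3, -1.07, 0.02, 0], [0.0, 0.0, -0.02, 1.53, -1.18, 0.02, 0], [0.0, 0.0, -0.03, 1.73, -1.3, 0.02, 0], [0.0, 0.0, -0.02, 1.94, -1.36, 0.02, 0], [0.0, 0.0, -0.03, 2.13, -1.44, 0.03, 0]]
[[0.0, 0.0, -0.03, 2.32, -1.47, 0.02, 0], [0.0, 0.0, -0.03, 2.51, -1.47, 0.03, 0], [0.0, 0.0, -0.04, 2.67, -1.47, 0.03, 0], [0.0, 0.0, -0.03, 2.84, -1.42, 0.03, 0], [0.0, 0.0, -0.04, 2.37, -2.04, 0.02, 0], [0.0, 0.0, -0.04, 1.96, -2.68, 0.0, 0], [0.0, 0.0, -0.05, 2.1, -2.66, 0.01, 0], [0.0, 0.0, -0.04, 2.27, -2.59, 0.0, 0], [0.0, 0.0, -0.04, 2.39, -2.52, 0.0, 0], [0.0, 0.0, -0.04, 2.51, -2.43, 0.01, 0]]
[[0.0, 0.0, -0.05, 2.6, -2.33, 0.0, 0], [0.0, 0.0, -0.04, 2.7, -2.19, 0.0, 0], [0.0, 0.0, -0.04, 2.76, -2.06, 0.01, 0], [0.0, 0.0, -0.05, 2.8, -1.91, 0.0, 0], [0.0, 0.0, -0.04, 2.69, -1.85, 0.33, 0], [0.0, 0.0, -0.03, 2.32, -2.01, 1.17, 0], [0.0, 0.0, -0.04, 2.31, -1.87, 1.13, 0], [0.0, 0.0, -0.03, 2.29, -1.71, 1.09, 0], [0.0, 0.0, -0.03, 2.24, -1.56, 1.04, 0], [0.0, 0.0, -0.03, 2.15, -1.41, 0.98, 0]]
[[0.0, 0.0, -0.03, 2.05, -1.26, 0.92, 0], [0.0, 0.0, -0.02, 1.93, -1.11, 0.85, 0], [0.0, 0.0, -0.03, 1.78, -0.97, 0.77, 0], [0.0, 0.0, -0.02, 1.61, -0.82, 0.69, 0], [0.0, 0.0, -0.02, 1.42, -0.69, 0.6, 0], [0.0, 0.0, -0.01, 1.21, -0.55, 0.51, 0], [0.0, 0.0, -0.01, 0.96, -0.44, 0.4, 0], [0.0, 0.0, -0.01, 0.72, -0.31, 0.3, 0], [0.0, 0.0, -0.01, 0.44, -0.19, 0.18, 0], [0.0, 0.0, 0.0, 0.15, -0.06, 0.07, 0]]
ends [0.4627 0.2834 0.14  ] [179.9439  -0.0702  79.0675] max step cm 3.4935798259092348
```

Request:
carry_out(
  increments=[
    [0,0,0,0.2,-0.1,0,0],
    [0,0,-0.01,0.6,-0.5,0,0],
    [0,0,-0.01,1.0,-0.8,0,0],
    [0,0,-0.02,1.4,-1.1,0,0],
    [0,0,-0.02,1.7,-1.3,0,0],
    [0,0,-0.03,2.0,-1.4,0,0],
    [0,0,-0.03,2.2,-1.4,0,0],
    [0,0,-0.03,2.3,-1.4,0,0],
    [0,0,-0.03,2.3,-1.5,0,0],
    [0,0,-0.03,2.3,-1.5,0,0],
  ],
)

```text
time: 2.1
eef_pos: [0.4779, -0.428, 0.2526]
orientation: [180.0, -0.0, 29.2]
force: [-0.7, 0.6, -0.2]
width: 0.0876
```

Request:
carry_out(
  increments=[
    [0,0,-0.03,2.4,-1.6,0,0],
    [0,0,-0.04,2.2,-2.0,0,0],
    [0,0,-0.04,2.1,-2.4,0,0],
    [0,0,-0.04,2.1,-2.5,0,0],
    [0,0,-0.04,2.2,-2.5,0,0],
    [0,0,-0.04,2.3,-2.5,0,0],
    [0,0,-0.04,2.4,-2.5,0,0],
    [0,0,-0.04,2.5,-2.4,0,0],
    [0,0,-0.04,2.5,-2.4,0,0],
    [0,0,-0.04,2.5,-2.3,0,0],
  ],
)

```text
time: 3.1
eef_pos: [0.5092, -0.1046, 0.2527]
orientation: [180.0, 0.0, 51.6]
force: [0.5, -1.1, 0.1]
width: 0.0873
```

Run:
```python
from h import *
print(robot.observe()["joints"])
plan([(.52,.02,.25,65),(.4627,.2834,.14,79)],20,0)
```

```text
[ 27.1041  12.37   -23.5647 105.5106   5.532   63.2169 -36.8635]
[[0.0, 0.0, -0.01, 0.23, -0.16, 0.01, 0], [0.0, 0.0, -0.01, 0.68, -0.43, 0.01, 0], [0.0, 0.0, -0.02, 1.07, -0.68, 0.03, 0], [0.0, 0.0, -0.04, 1.44, -0.87, 0.03, 0], [0.0, 0.0, -0.03, 1.77, -0.98, 0.05, 0], [0.0, 0.0, -0.05, 2.07, -1.06, 0.05, 0], [0.0, 0.0, -0.04, 2.32, -1.04, 0.05, 0], [0.0, 0.0, -0.04, 2.38, -1.34, 0.51, 0], [0.0, 0.0, -0.03, 2.33, -1.75, 1.19, 0], [0.0, 0.0, -0.03, 2.43, -1.71, 1.21, 0]]
[[0.0, 0.0, -0.02, 2.48, -1.65, 1.21, 0], [0.0, 0.0, -0.03, 2.46, -1.55, 1.19, 0], [0.0, 0.0, -0.03, 2.41, -1.43, 1.14, 0], [0.0, 0.0, -0.02, 2.29, -1.26, 1.07, 0], [0.0, 0.0, -0.02, 2.1, -1.11, 0.97, 0], [0.0, 0.0, -0.02, 1.86, -0.93, 0.84, 0], [0.0, 0.0, -0.02, 1.55, -0.74, 0.71, 0], [0.0, 0.0, -0.01, 1.19, -0.54, 0.53, 0], [0.0, 0.0, -0.01, 0.76, -0.33, 0.33, 0], [0.0, 0.0, 0.0, 0.26, -0.11, 0.12, 0]]
ends [0.4627 0.2834 0.14  ] [179.9835   0.0222  79.1077] max step cm 3.2151205265121865
```

Request:
carry_out(
  increments=[
    [0,0,-0.02,1.5,-1.2,0,0],
    [0,0,-0.03,1.5,-1.0,0,0],
    [0,0,-0.03,1.5,-0.9,0,0],
    [0,0,-0.03,1.6,-0.9,0,0],
    [0,0,-0.03,1.8,-1.0,0,0],
    [0,0,-0.03,1.9,-1.0,0,0],
    [0,0,-0.03,2.0,-1.0,0,0],
    [0,0,-0.03,2.2,-1.3,0.5,0],
    [0,0,-0.03,2.3,-1.6,1.0,0],
    [0,0,-0.03,2.3,-1.6,1.2,0],
  ],
)

```text
time: 4.1
eef_pos: [0.5056, 0.1129, 0.2256]
orientation: [179.9, -0.1, 68.1]
force: [0.5, -0.6, 0.6]
width: 0.087
```

Run:
```python
from h import *
print(robot.observe()["joints"])
plan([(.4627,.2834,.12,79)],10,0,smooth=False)
```

```text
[ 10.5718  14.9229 -33.0636 107.3504   9.306   60.3084 -48.088 ]
[[0.001, -0.001, -0.019, 1.42, -1.03, 1.06, 0], [0.0, 0.0, -0.019, 1.44, -1.01, 1.05, 0], [0.0, 0.0, -0.019, 1.47, -0.98, 1.06, 0], [0.0, 0.0, -0.019, 1.47, -0.95, 1.05, 0], [0.0, 0.0, -0.019, 1.5, -0.92, 1.06, 0], [0.0, 0.0, -0.019, 1.52, -0.9, 1.06, 0], [0.0, 0.0, -0.019, 1.53, -0.86, 1.05, 0], [0.0, 0.0, -0.019, 1.54, -0.84, 1.06, 0], [0.0, 0.0, -0.019, 1.57, -0.8, 1.05, 0], [0.0, 0.0, -0.019, 1.58, -0.78, 1.06, 0]]
ends [0.4627 0.2834 0.12  ] [-179.9983    0.0033   79.0268] max step cm 2.0603155098188237
```

Request:
carry_out(
  increments=[
    [0,0,-0.02,2.2,-1.5,1.1,0],
    [0,0,-0.02,2.2,-1.5,1.2,0],
    [0,0,-0.02,2.2,-1.4,1.3,0],
    [0,0,-0.02,2.0,-1.2,1.3,0],
    [0,0,-0.02,1.8,-1.0,1.3,0],
    [0,0,-0.02,1.5,-0.8,1.2,0],
    [0,0,-0.02,1.2,-0.6,1.0,0],
    [0,0,-0.02,0.9,-0.5,0.8,0],
    [0,0,-0.02,0.7,-0.4,0.7,0],
    [0,0,-0.01,0.4,-0.2,0.6,0],
  ],
)

```text
time: 5.1
eef_pos: [0.4663, 0.2832, 0.1201]
orientation: [180.0, 0.0, 79.0]
force: [0.3, -0.0, 0.7]
width: 0.0871
```

Run:
```python
from h import *
print(robot.observe()["joints"])
for n in("top","side"):
    im=capture(n);cv2.imwrite(f"pics/{n}1.png",im)
t=cv2.imread("pics/top1.png");s=cv2.imread("pics/side1.png")
cv2.imwrite("pics/d1.png",np.hstack([cv2.resize(t[180:280,80:200],None,fx=3.3,fy=3.3),cv2.resize(s[225:325,220:340],None,fx=3.3,fy=3.3)]))
plan([(.4627,.2834,.06,79.1)],10,0,smooth=True)
```

```text
[ -7.922   25.6961 -35.6098 109.9759  19.1639  50.2718 -64.3149]
[[-0.001, 0.001, 0.0, 0.0, -0.01, 0.17, 0], [0.0, 0.0, 0.0, 0.0, -0.02, 0.45, 0], [0.0, 0.0, -0.001, 0.0, -0.04, 0.67, 0], [0.0, 0.0, 0.0, 0.0, -0.05, 0.82, 0], [0.0, 0.0, 0.0, 0.0, -0.05, 0.88, 0], [0.0, 0.0, -0.001, 0.01, -0.05, 0.89, 0], [0.0, 0.0, 0.0, 0.0, -0.04, 0.81, 0], [0.0, 0.0, -0.001, 0.0, -0.04, 0.67, 0], [0.0, 0.0, 0.0, 0.0, -0.03, 0.45, 0], [0.0, 0.0, 0.0, 0.0, -0.01, 0.17, 0]]
ends [0.4627 0.2834 0.06  ] [179.9975  -0.0079  79.1041] max step cm 0.8914594774862176
```

View pics/d1.png

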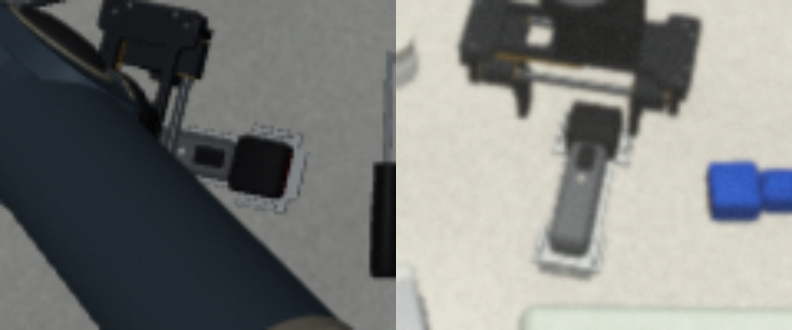

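The gripper stands over the stick between the cheeks (side crop, stick at about (580,190)), jaws square to it. Next I descend.

Request:
carry_out(
  increments=[
    [0,0,0,0,0,0.4,0],
    [0,0,0,0,-0.05,0.9,0],
    [0,0,0,0,-0.05,1.2,0],
    [0,0,0,0,-0.05,1.5,0],
    [0,0,0,0,-0.05,1.6,0],
    [0,0,0,0,-0.05,1.6,0],
    [0,0,0,0,-0.05,1.4,0],
    [0,0,0,0,-0.05,1.0,0],
    [0,0,0,0,0,0.8,0],
    [0,0,0,0,0,0.4,0],
  ],
)

```text
time: 6.2
eef_pos: [0.4628, 0.2832, 0.0117]
orientation: [-180.0, 0.0, 78.9]
force: [-0.5, -0.1, 0.6]
width: 0.087
```

Request:
carry_out(
  increments=[
    [0,0,0,0,0,0.1,0.3],
    [0,0,0,0,0,0,0.5],
    [0,0,0,0,0,0,0.6],
    [0,0,0,0,0,0,0.7],
    [0,0,0,0,0,0,0.8],
    [0,0,0,0,0,0,1],
    [0,0,0,0,0,0,1],
    [0,0,0,0,0,0,1],
    [0,0,0,0,0,0,1],
    [0,0,0,0,0,0,1],
  ],
)

```text
time: 7.2
eef_pos: [0.4629, 0.2834, 0.0116]
orientation: [-180.0, 0.0, 78.9]
force: [0.1, -0.2, 1.1]
width: 0.0358
```

Run:
```python
from h import *
o=robot.observe();print(o["eef_pos"],o["orientation"],o["width"],o["force"])
s=capture("side");cv2.imwrite("pics/side2.png",s)
cv2.imwrite("pics/d2.png",cv2.resize(s[225:325,220:340],None,fx=6,fy=6))
```

```text
[0.4629 0.2834 0.0116] [-179.9943    0.005    78.8825] 0.03584788904824892 [ 0.0911 -0.2211  1.0965]
```

View pics/d2.png

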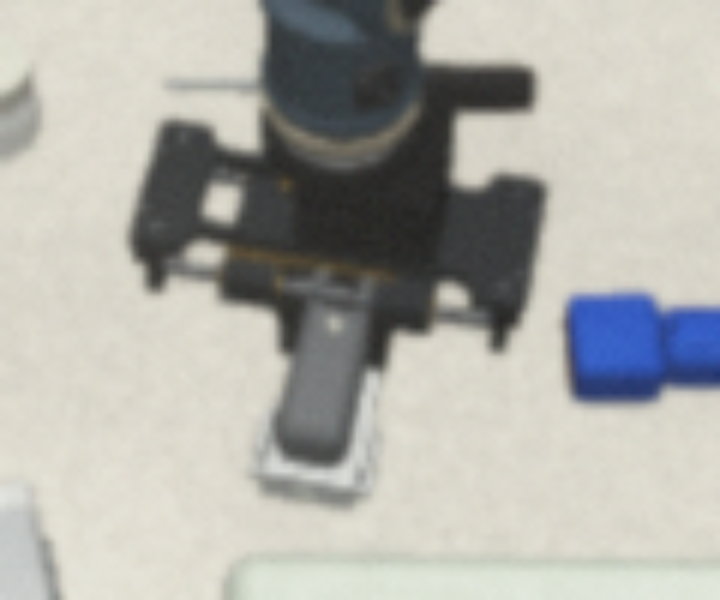

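Run:
```python
from h import *
c3=lambda *p:un(p,(222,130),5); c4=lambda *p:un(p,(200,148),7)
def yaw(a,b,z):
    A=plane("top",c3(*a),z);B=plane("top",c3(*b),z);d=(B-A)[:2];ang=np.degrees(np.arctan2(d[1],d[0]));print(A[:2],B[:2],np.linalg.norm(d),ang, (ang%90))
yaw((67,527),(447,497),.03); yaw((78,68),(378,43),.095); yaw((90,153),(383,132),.118); yaw((105,408),(408,387),.118)
yaw((105,408),(90,153),.118); yaw((408,387),(383,132),.118); yaw((145,484),(378,467),.107)
# label corners in top: 
t=cv2.imread("pics/top0.png");s=cv2.imread("pics/side0.png")
cv2.imwrite("pics/e.png",np.hstack([cv2.resize(t[182:214,228:246],(360,640),interpolation=cv2.INTER_CUBIC),cv2.resize(s[190:210,240:265],(440,640*1),interpolation=cv2.INTER_CUBIC)]))
```

```text
[0.4382 0.0053] [ 0.4559 -0.2131] 0.21912531103488048 -85.36887170721651 4.631128292783487
[ 0.6917 -0.0009] [ 0.7068 -0.1698] 0.16955132584455393 -84.89438622278143 5.105613777218565
[ 0.6376 -0.0085] [ 0.6499 -0.1691] 0.1610737130608531 -85.61775417851601 4.382245821483991
[ 0.4976 -0.0174] [ 0.5093 -0.1804] 0.1633991468204693 -85.86698146357831 4.133018536421687
[ 0.4976 -0.0174] [ 0.6376 -0.0085] 0.14035337597251024 3.6428137866302013 3.6428137866302013
[ 0.5093 -0.1804] [ 0.6499 -0.1691] 0.14105337683008676 4.590465812401188 4.590465812401188
[ 0.4576 -0.039 ] [ 0.4671 -0.1648] 0.1261767429302383 -85.69236931819609 4.307630681803914
```

View pics/e.png

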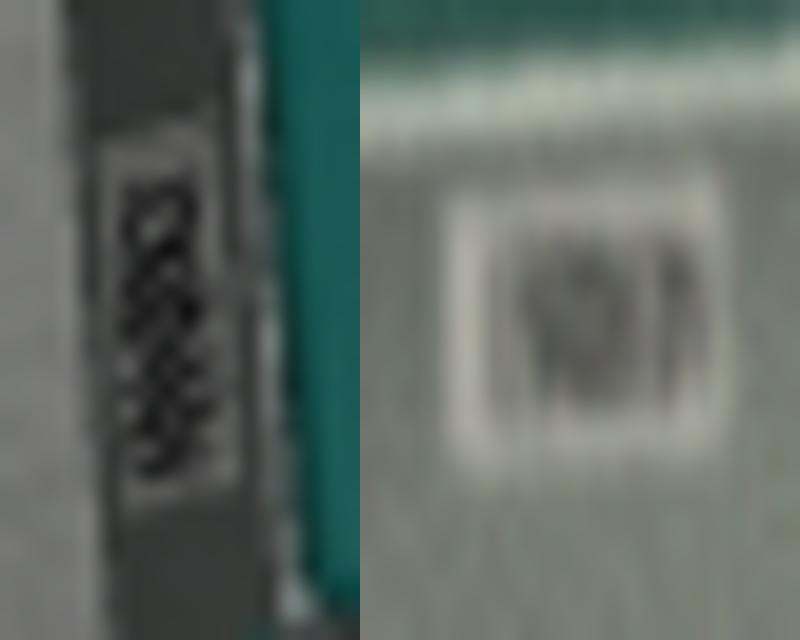

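Run:
```python
from h import *
L,e=tri((236.0,197.25),(252.4,199.65));print(L,e)
L=np.array([L[0],L[1]]);a=np.radians(4.4);yc=np.array([-np.sin(a),np.cos(a)])
xc=np.array([np.cos(a),np.sin(a)])
print("C from label",L+.025*xc-.097*yc)
T=L+yc*(.080+.0825);print("TCP tgt",T)
plan([(.4629,.2834,.085,78.9),(T[0],T[1],.067+.02,94.4),(T[0],T[1],.067,94.4)],30,1)
```

```text
[0.54   0.0018 0.0794] 0.0012304987887628294
C from label [ 0.5724 -0.093 ]
TCP tgt [0.5275 0.1638]
[[0.0, 0.0, 0.0, 0.0, 0.0, -0.08, 1], [0.0, 0.0, 0.0, 0.0, 0.0, -0.25, 1], [0.0, 0.0, 0.0, 0.0, 0.0, -0.4, 1], [0.0, 0.0, 0.0, 0.0, 0.0, -0.53, 1], [0.0, 0.0, 0.0, 0.0, 0.0, -0.67, 1], [0.0, 0.0, 0.0, 0.0, 0.0, -0.78, 1], [0.0, 0.0, 0.0, 0.0, 0.0, -0.88, 1], [0.0, 0.0, 0.0, 0.0, 0.0, -0.98, 1], [0.0, 0.0, 0.0, 0.0, 0.0, -1.05, 1], [0.0, 0.0, 0.0, 0.0, 0.0, -1.13, 1]]
[[0.0, 0.0, -0.01, -0.37, 0.3, -0.6, 1], [0.0, 0.0, -0.02, -0.78, 0.63, -0.01, 1], [0.0, 0.0, -0.02, -0.81, 0.64, -0.02, 1], [0.0, 0.0, -0.02, -0.84, 0.62, -0.01, 1], [0.0, 0.0, -0.02, -0.86, 0.62, -0.02, 1], [0.0, 0.0, -0.02, -0.88, 0.59, -0.01, 1], [0.0, 0.0, -0.02, -0.88, 0.58, -0.02, 1], [0.0, 0.0, -0.02, -0.87, 0.54, -0.01, 1], [0.0, 0.0, -0.02, -0.86, 0.52, -0.02, 1], [0.0, 0.0, -0.02, -0.84, 0.48, -0.01, 1]]
[[0.0, 0.0, -0.02, -0.8, 0.44, -0.02, 1], [0.0, 0.0, -0.02, -0.76, 0.39, -0.01, 1], [0.0, 0.0, -0.02, -0.72, 0.36, -0.01, 1], [0.0, 0.0, -0.01, -0.65, 0.3, -0.01, 1], [0.0, 0.0, -0.01, -0.52, 0.24, 0.06, 1], [0.0, 0.0, 0.0, 0.0, 0.0, 0.66, 1], [0.0, 0.0, 0.0, 0.0, 0.0, 0.54, 1], [0.0, 0.0, 0.0, 0.0, 0.0, 0.4, 1], [0.0, 0.0, 0.0, 0.0, 0.0, 0.24, 1], [0.0, 0.0, 0.0, 0.0, 0.0, 0.09, 1]]
ends [0.5275 0.1638 0.067 ] [-179.9941    0.0034   94.3534] max step cm 1.13
```

Request:
carry_out(
  increments=[
    [0,0,0,0,0,-0.2,1],
    [0,0,0,0,0,-0.4,1],
    [0,0,0,0,0,-0.7,1],
    [0,0,0,0,0,-0.9,1],
    [0,0,0,0,0,-1.0,1],
    [0,0,0,0,0,-1.0,1],
    [0,0,0,0,0,-1.0,1],
    [0,0,0,0,0,-0.9,1],
    [0,0,0,0,0,-0.7,1],
    [0,0,0,0,0,-0.5,1],
  ],
)

```text
time: 8.25
eef_pos: [0.4632, 0.2834, 0.0853]
orientation: [180.0, -0.0, 78.9]
force: [-0.1, 1.0, -2.3]
width: 0.0358
```

Request:
carry_out(
  increments=[
    [0,0,-0.01,-0.3,0.3,0,1],
    [0,0,-0.02,-0.7,0.6,0,1],
    [0,0,-0.02,-0.8,0.6,0,1],
    [0,0,-0.02,-0.8,0.6,0,1],
    [0,0,-0.02,-0.9,0.6,0,1],
    [0,0,-0.02,-0.9,0.6,0,1],
    [0,0,-0.02,-0.9,0.6,0,1],
    [0,0,-0.02,-0.9,0.5,0,1],
    [0,0,-0.02,-0.8,0.5,0,1],
    [0,0,-0.02,-0.8,0.5,0,1],
  ],
)

```text
time: 9.25
eef_pos: [0.5083, 0.1988, 0.084]
orientation: [-179.9, 0.0, 89.8]
force: [-0.3, -0.3, -2.2]
width: 0.0356
```

Run:
```python
from h import *
print(robot.observe()["width"],robot.observe()["joints"])
plan([(.5275,.1638,.067,94.4)],10,1)
```

```text
0.035591197665792156 [  2.1397  29.0321 -36.2413 111.4159  23.1238  46.9406 -46.9682]
[[-0.001, 0.001, -0.002, -0.1, 0.05, 0.05, 1], [0.0, 0.0, -0.006, -0.26, 0.15, 0.13, 1], [0.0, 0.0, -0.009, -0.4, 0.21, 0.19, 1], [0.0, 0.0, -0.011, -0.48, 0.26, 0.23, 1], [0.0, 0.0, -0.012, -0.52, 0.27, 0.25, 1], [0.0, 0.0, -0.012, -0.53, 0.26, 0.25, 1], [0.0, 0.0, -0.011, -0.49, 0.24, 0.23, 1], [0.0, 0.0, -0.009, -0.4, 0.19, 0.19, 1], [0.0, 0.0, -0.006, -0.28, 0.13, 0.13, 1], [0.0, 0.0, -0.002, -0.1, 0.04, 0.04, 1]]
ends [0.5275 0.1638 0.067 ] [-179.9982   -0.0192   94.4071] max step cm 0.6410928169929843
```

Request:
carry_out(
  increments=[
    [0,0,-0.01,-0.6,0.3,0.2,1],
    [0,0,-0.01,-0.6,0.3,0.2,1],
    [0,0,-0.01,-0.5,0.3,0.3,1],
    [0,0,-0.01,-0.5,0.2,0.3,1],
    [0,0,-0.01,-0.4,0.2,0.2,1],
    [0,0,-0.01,-0.4,0.2,0.2,1],
    [0,0,-0.01,-0.3,0.2,0.2,1],
    [0,0,-0.01,-0.2,0.1,0.1,1],
    [0,0,0,-0.1,0,0,1],
    [0,0,0,0,0,0,1],
  ],
)

```text
time: 10.25
eef_pos: [0.5272, 0.1643, 0.0676]
orientation: [-180.0, -0.0, 94.4]
force: [-0.2, -0.3, -1.9]
width: 0.036
```

Run:
```python
from h import *
plan([(.5275,.1638,.067,94.4)],10,1)
for n in("top","side"):
    im=capture(n);cv2.imwrite(f"pics/{n}3.png",im)
t=cv2.imread("pics/top3.png");s=cv2.imread("pics/side3.png")
cv2.imwrite("pics/d3.png",np.hstack([cv2.resize(t[150:250,150:270],None,fx=3.3,fy=3.3),cv2.resize(s[170:270,190:310],None,fx=3.3,fy=3.3)]))
```

```text
[[0.0, 0.0, 0.0, 0.0, 0.0, 0.0, 1], [0.0, 0.0, 0.0, 0.0, 0.0, 0.01, 1], [0.0, 0.0, 0.0, -0.01, 0.0, 0.0, 1], [0.0, 0.0, 0.0, -0.01, 0.01, 0.01, 1], [0.0, 0.0, 0.0, 0.0, 0.0, 0.01, 1], [0.0, 0.0, -0.001, -0.01, 0.0, 0.01, 1], [0.0, 0.0, 0.0, -0.01, 0.01, 0.0, 1], [0.0, 0.0, 0.0, 0.0, 0.0, 0.01, 1], [0.0, 0.0, 0.0, -0.01, 0.0, 0.0, 1], [0.0, 0.0, 0.0, 0.0, 0.0, 0.01, 1]]
ends [0.5275 0.1638 0.067 ] [-179.998    -0.       94.4094] max step cm 0.017320508075688773
```

View pics/d3.png

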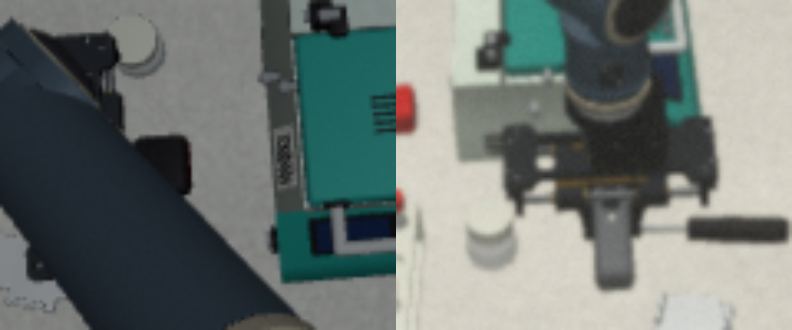

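Run:
```python
from h import *
t=cv2.imread("pics/top3.png")
cv2.imwrite("pics/e3.png",cv2.resize(t[185:215,185:245],None,fx=12,fy=12,interpolation=cv2.INTER_CUBIC))
```

```text
(no output)
```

View pics/e3.png

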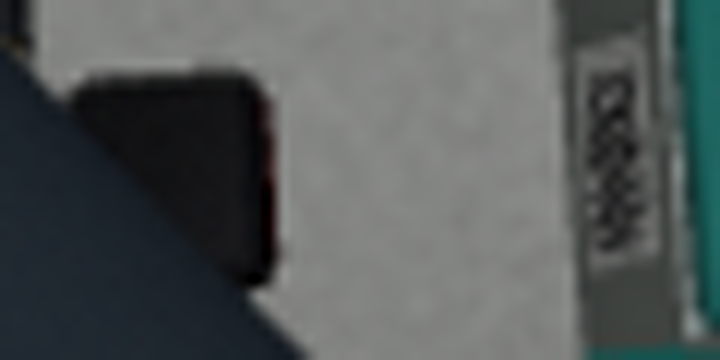

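Request:
carry_out(
  increments=[
    [0,0,0,0,0,0,1],
    [0,0,0,0,0,0,1],
    [0,0,0,0,0,0,1],
    [0,0,0,0,0,0,1],
    [0,0,0,0,0,0,1],
    [0,0,0,0,0,0,1],
    [0,0,0,0,0,0,1],
    [0,0,0,0,0,0,1],
    [0,0,0,0,0,0,1],
    [0,0,0,0,0,0,1],
  ],
)

```text
time: 11.35
eef_pos: [0.5273, 0.1642, 0.0675]
orientation: [180.0, 0.0, 94.4]
force: [0.4, -1.1, -0.8]
width: 0.0356
```

Run:
```python
from h import *
a=np.radians(4.4);yc=np.array([-np.sin(a),np.cos(a)]);xc=np.array([np.cos(a),np.sin(a)])
for u,v in [(264,181)]:
    F=plane("top",un((u,v),(185,185),12),.094)[:2]; d=F-np.array([.540,.0018]);print(F,"dist",d@yc,"lateral",d@xc)
```

```text
[0.5318 0.0823] dist 0.08091816137362824 lateral -0.0020098777663394916
```

Request:
carry_out(
  increments=[
    [0,0,0,0,0,0,1],
    [0,0,0,0,0,0,1],
    [0,0,0,0,0,0,1],
    [0,0,0,0,0,0,1],
    [0,0,0,0,0,0,1],
    [0,0,0,0,0,0,1],
    [0,0,0,0,0,0,1],
    [0,0,0,0,0,0,1],
    [0,0,0,0,0,0,1],
    [0,0,0,0,0,0,1],
  ],
)

```text
time: 12.35
eef_pos: [0.5273, 0.1643, 0.0675]
orientation: [-180.0, 0.0, 94.4]
force: [-0.4, 0.1, -1.7]
width: 0.036
```

Run:
```python
from h import *
plan([(.5273,.1643,.085,94.4),(.4629,.2834,.085,78.9)],20,1)
```

```text
[[0.0, 0.0, 0.0, 0.0, 0.0, -0.13, 1], [0.0, 0.0, 0.0, 0.0, 0.0, -0.38, 1], [0.0, 0.0, 0.0, 0.0, 0.0, -0.6, 1], [0.0, 0.0, 0.0, 0.12, -0.05, -0.64, 1], [0.0, 0.0, 0.02, 0.72, -0.32, 0.0, 1], [0.0, 0.0, 0.02, 0.8, -0.38, 0.0, 1], [0.0, 0.0, 0.01, 0.89, -0.44, 0.0, 1], [0.0, 0.0, 0.03, 0.93, -0.47, 0.0, 1], [0.0, 0.0, 0.02, 0.97, -0.53, 0.0, 1], [0.0, 0.0, 0.02, 0.97, -0.55, 0.0, 1]]
[[0.0, 0.0, 0.02, 0.96, -0.58, 0.0, 1], [0.0, 0.0, 0.02, 0.93, -0.58, 0.0, 1], [0.0, 0.0, 0.03, 0.88, -0.58, 0.0, 1], [0.0, 0.0, 0.02, 0.8, -0.56, 0.0, 1], [0.0, 0.0, 0.01, 0.73, -0.53, 0.0, 1], [0.0, 0.0, 0.02, 0.62, -0.46, 0.0, 1], [0.0, 0.0, 0.01, 0.52, -0.4, 0.0, 1], [0.0, 0.0, 0.01, 0.38, -0.3, 0.0, 1], [0.0, 0.0, 0.01, 0.24, -0.2, 0.0, 1], [0.0, 0.0, 0.0, 0.09, -0.07, 0.0, 1]]
ends [0.4629 0.2834 0.085 ] [179.9998   0.0056  78.8863] max step cm 1.1216059914247962
```

Request:
carry_out(
  increments=[
    [0,0,0,0,0,-0.2,1],
    [0,0,0,0,0,-0.5,1],
    [0,0,0,0,0,-0.6,1],
    [0,0,0,0.2,-0.1,-0.5,1],
    [0,0,0.02,0.7,-0.3,0,1],
    [0,0,0.02,0.9,-0.4,0,1],
    [0,0,0.02,1.0,-0.5,0,1],
    [0,0,0.02,1.0,-0.5,0,1],
    [0,0,0.02,1.0,-0.5,0,1],
    [0,0,0.02,1.0,-0.6,0,1],
  ],
)

```text
time: 13.35
eef_pos: [0.4968, 0.2222, 0.0861]
orientation: [180.0, -0.0, 87.4]
force: [0.1, 0.5, -1.4]
width: 0.0361
```

Run:
```python
from h import *
plan([(.4629,.2834,.085,78.9)],10,1,smooth=False)
```

```text
[[0.001, 0.0, 0.015, 0.6, -0.37, 0.01, 1], [0.0, 0.0, 0.015, 0.59, -0.37, 0.01, 1], [0.0, 0.0, 0.015, 0.58, -0.39, 0.01, 1], [0.0, 0.0, 0.015, 0.58, -0.39, 0.02, 1], [0.0, 0.0, 0.014, 0.57, -0.4, 0.01, 1], [0.0, 0.0, 0.015, 0.57, -0.41, 0.01, 1], [0.0, 0.0, 0.015, 0.56, -0.42, 0.01, 1], [0.0, 0.0, 0.015, 0.55, -0.42, 0.01, 1], [0.0, 0.0, 0.015, 0.55, -0.44, 0.01, 1], [0.0, 0.0, 0.015, 0.54, -0.44, 0.01, 1]]
ends [0.4629 0.2834 0.085 ] [-179.9843   -0.017    78.8971] max step cm 0.7049822692805827
```

Request:
carry_out(
  increments=[
    [0,0,0.02,1.0,-0.6,0,1],
    [0,0,0.02,0.9,-0.6,0,1],
    [0,0,0.02,0.8,-0.6,0,1],
    [0,0,0.02,0.8,-0.6,0,1],
    [0,0,0.02,0.7,-0.5,0,1],
    [0,0,0.02,0.6,-0.4,0,1],
    [0,0,0.01,0.4,-0.3,0,1],
    [0,0,0.01,0.3,-0.3,0,1],
    [0,0,0.01,0.2,-0.2,0,1],
    [0,0,0,0.1,0,0,1],
  ],
)

```text
time: 14.35
eef_pos: [0.4619, 0.2837, 0.0856]
orientation: [180.0, 0.0, 78.9]
force: [0.7, -0.5, -1.9]
width: 0.0358
```

Run:
```python
from h import *
plan([(.4629,.2834,.0128,78.9)],10,1,smooth=True)
```

```text
[[0.0, 0.0, 0.0, 0.0, 0.0, 0.2, 1], [0.0, 0.0, 0.0, 0.0, 0.01, 0.56, 1], [0.0, 0.0, 0.0, 0.0, 0.01, 0.81, 1], [0.0, 0.0, 0.0, 0.0, 0.01, 0.99, 1], [0.0, 0.0, 0.0, -0.01, 0.02, 1.08, 1], [0.0, 0.0, 0.0, 0.0, 0.01, 1.08, 1], [0.0, 0.0, 0.0, 0.0, 0.02, 0.99, 1], [0.0, 0.0, 0.0, 0.0, 0.01, 0.82, 1], [0.0, 0.0, 0.0, 0.0, 0.01, 0.55, 1], [0.0, 0.0, 0.0, 0.0, 0.0, 0.2, 1]]
ends [0.4629 0.2834 0.0128] [179.9935   0.0057  78.8976] max step cm 1.0802314566795397
```

Request:
carry_out(
  increments=[
    [0,0,0,0,0.05,0.3,1],
    [0,0,0,0,0.05,0.7,1],
    [0,0,0,0,0,1.0,1],
    [0,0,0,0,0,1.2,1],
    [0,0,0,0,0,1.2,1],
    [0,0,0,0,0,1.1,1],
    [0,0,0,0,0,0.9,1],
    [0,0,0,0,0,0.5,1],
    [0,0,0,0,0,0.3,1],
    [0,0,0,0,0,0.1,1],
  ],
)

```text
time: 15.35
eef_pos: [0.4631, 0.2835, 0.0124]
orientation: [180.0, -0.0, 78.9]
force: [-1.2, -0.1, -1.1]
width: 0.0358
```

Request:
carry_out(
  increments=[
    [0,0,0,0,0,0.1,1],
    [0,0,0,0,0,0,0.55],
    [0,0,0,0,0,0,0.5],
    [0,0,0,0,0,0,0.4],
    [0,0,0,0,0,0,0.3],
    [0,0,0,0,0,0,0.2],
    [0,0,0,0,0,0,0.1],
    [0,0,0,0,0,0,0.1],
    [0,0,0,0,0,0,0.1],
    [0,0,0,0,0,0,0.1],
  ],
)

```text
time: 16.35
eef_pos: [0.4631, 0.2834, 0.0115]
orientation: [180.0, 0.0, 78.9]
force: [0.7, 1.1, -0.1]
width: 0.0777
```

Request:
carry_out(
  increments=[
    [0,0,0,0,0,-0.3,0.1],
    [0,0,0,0,0,-0.8,0.1],
    [0,0,0,0,0,-1.4,0.1],
    [0,0,0,0,0,-2.0,0.1],
    [0,0,0,0,0,-2.5,0.1],
    [0,0,0,0,0,-2.8,0.1],
    [0,0,0,0,0,-2.8,0.1],
    [0,0,0,0,0,-2.8,0.1],
    [0,0,0,0,0,-2.5,0.1],
    [0,0,0,0,0,-2.0,0.1],
  ],
)

```text
time: 17.35
eef_pos: [0.4633, 0.2839, 0.2136]
orientation: [179.9, -0.1, 78.9]
force: [0.4, -0.8, -0.4]
width: 0.078
```

Run:
```python
from h import *
t=capture("top");s=capture("side");cv2.imwrite("pics/top4.png",t);cv2.imwrite("pics/side4.png",s)
cv2.imwrite("pics/d4.png",np.hstack([cv2.resize(t[190:265,90:190],None,fx=4,fy=4),cv2.resize(s[235:310,230:330],None,fx=4,fy=4)]))
# bar target
a=np.radians(4.4);xc=np.array([np.cos(a),np.sin(a)]);C=np.array([.5722,-.093])
B=C-.108*xc;print("bar from C",B)
plan([(.50,.15,.25,94.4),(B[0],B[1],.19,94.4)],20,0.1)
```

```text
bar from C [ 0.4645 -0.1013]
[[0.01, 0.0, 0.0, -0.23, 0.11, -0.06, 0.1], [0.0, 0.0, -0.02, -0.64, 0.31, -0.19, 0.1], [0.0, 0.0, -0.02, -1.04, 0.48, -0.3, 0.1], [0.0, 0.0, -0.03, -1.37, 0.6, -0.39, 0.1], [0.0, -0.01, -0.04, -1.68, 0.67, -0.47, 0.1], [0.0, 0.0, -0.04, -1.96, 0.7, -0.52, 0.1], [0.0, 0.0, -0.04, -2.19, 0.67, -0.57, 0.1], [0.0, 0.0, -0.05, -2.36, 0.63, -0.61, 0.1], [0.0, 0.0, -0.03, -2.67, 0.18, -0.18, 0.1], [0.0, 0.0, 0.0, -3.09, -0.68, 0.76, 0.1]]
[[0.0, 0.0, 0.0, -3.09, -0.68, 0.77, 0.1], [0.0, 0.0, 0.0, -3.04, -0.66, 0.75, 0.1], [0.0, 0.0, 0.0, -2.9, -0.64, 0.72, 0.1], [0.0, 0.0, 0.0, -2.72, -0.59, 0.67, 0.1], [0.0, 0.0, 0.0, -2.47, -0.54, 0.61, 0.1], [0.0, 0.0, 0.0, -2.17, -0.48, 0.54, 0.1], [0.0, 0.0, 0.0, -1.78, -0.39, 0.44, 0.1], [0.0, 0.0, 0.0, -1.36, -0.3, 0.33, 0.1], [0.0, 0.0, 0.0, -0.86, -0.18, 0.22, 0.1], [0.0, 0.0, 0.0, -0.3, -0.07, 0.07, 0.1]]
ends [ 0.4645 -0.1013  0.19  ] [-179.7347    0.2407   94.3641] max step cm 3.256286228205377
```

View pics/d4.png

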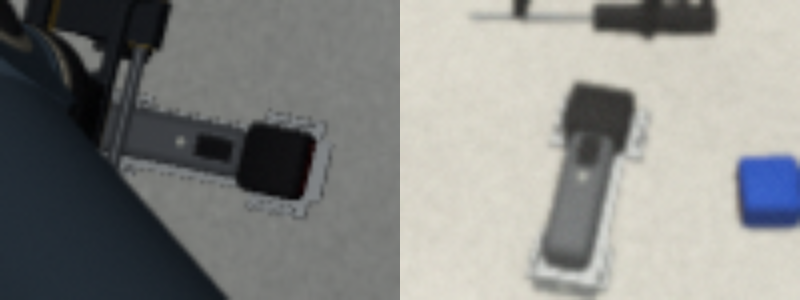

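Scanner is back in its cradle as before (head top crop (275,160), side (600,110)). Next I measure the bar more closely.

Run:
```python
from h import *
t=cv2.imread("pics/top0.png").astype(float);s=cv2.imread("pics/side0.png").astype(float)
# top: bar bright low-saturation, columns 256..292, rows 215..232
sat=t.max(2)-t.min(2)
for c in range(258,292,4):
    col=t[212:232,c].min(1); w=np.clip(col-70,0,None); w[:3]=0
    print(c,col.astype(int), (w*np.arange(212,232)).sum()/w.sum())
```

```text
258 [ 45  18  11  13  10  10   8   8   8   9  16  88 104 105  90  30  10  11
   8  10] 224.53271028037383
262 [ 40  17   9   7   7   6   8   8   6   8  34  94 104 101  69  25  10   9
  10   9] 224.07865168539325
266 [ 40  18  11  11  10  11   8   8   7   8  83 102 105  97  47  15  10   9
  10   7] 223.71028037383178
270 [ 26  12  11  13  10   8  11   9   9  16  87 105 105  92  35  10  11   8
   8   5] 223.56880733944953
274 [ 18  11  11  12  13  11  12  10  11  37  94 104 101  86  30  10   8   7
   7   6] 223.37142857142857
278 [ 16  11  11  11  14  13   9  10   9  80 101 105  98  47  16   9   9  12
   7   8] 222.77884615384616
282 [ 12  10  28  49  51  70  25  10  42  86 104 105  93  35  11   9   7   8
   7   6] 222.60185185185185
286 [ 12  10  42  41  40  22  13  16  40  92 104 102  90  32  11   9   9   7
   5  29] 222.46296296296296
290 [ 11   9  49  53  51  19  11  42  69 100 105  99  51  17  12   8   8   8
   5  54] 221.98936170212767
```

Request:
carry_out(
  increments=[
    [0,0,0,-0.3,0.1,-0.1,0.1],
    [0,0,-0.02,-0.8,0.4,-0.3,0.1],
    [0,0,-0.02,-1.3,0.6,-0.4,0.1],
    [0,0,-0.03,-1.6,0.7,-0.5,0.1],
    [0,0,-0.04,-1.9,0.7,-0.5,0.1],
    [0,0,-0.04,-2.1,0.7,-0.5,0.1],
    [0,0,-0.04,-2.3,0.6,-0.6,0.1],
    [0,0,-0.04,-2.5,0.5,-0.5,0.1],
    [0,0,-0.04,-2.7,0.1,-0.2,0.2],
    [0,0,0,-3.0,-0.6,0.5,0.3],
  ],
)

```text
time: 18.45
eef_pos: [0.4922, 0.0931, 0.2412]
orientation: [180.0, -0.0, 94.4]
force: [-0.1, 0.1, -0.7]
width: 0.0688
```

Run:
```python
from h import *
print(plane("top",(273.9,223.4),.107))
s=cv2.imread("pics/side0.png").astype(int)
for r in range(166,182,3): print(r,s[r,266:284].min(1))
B=plane("top",(273.9,223.4),.107)
plan([(B[0],B[1],.19,94.4)],10,.5)
```

```text
[ 0.4659 -0.1019  0.107 ]
166 [ 54  54  54  52  59  59  89 150 171 161 154 165 175 179 181 172 177 177]
169 [ 82  78  67  60  62  63  85 132 163 158 108 109 164 179 181 179 181 180]
172 [ 68  71  71  62  72  75  78 107 156 167 146 101 142 172 181 181 180 183]
175 [ 55  67  70  62  63  85  83  92 148 168 153 100 114 161 174 174 176 172]
178 [ 59  79  82  64  65  85  84  84 121 160 165 124 107 157 178 177 178 180]
181 [ 48  51  54  59  59  63  62  72  99 155 173 153  98 127 167 180 180 181]
[[0.0, -0.001, 0.0, -0.54, -0.12, 0.14, 0.5], [0.0, 0.0, 0.0, -1.46, -0.31, 0.39, 0.5], [0.0, 0.0, 0.0, -2.16, -0.46, 0.58, 0.5], [0.0, 0.0, 0.0, -2.61, -0.56, 0.7, 0.5], [0.0, 0.0, 0.0, -2.85, -0.61, 0.76, 0.5], [0.0, 0.0, 0.0, -2.85, -0.61, 0.76, 0.5], [0.0, 0.0, 0.0, -2.61, -0.56, 0.69, 0.5], [0.0, 0.0, 0.0, -2.16, -0.47, 0.58, 0.5], [0.0, 0.0, 0.0, -1.46, -0.31, 0.39, 0.5], [0.0, 0.0, 0.0, -0.54, -0.11, 0.14, 0.5]]
ends [ 0.4659 -0.1019  0.19  ] [179.9989   0.0237  94.4173] max step cm 3.012009296134393
```

Request:
carry_out(
  increments=[
    [0,0,0,-2.0,-0.5,0.4,0.5],
    [0,0,0,-2.4,-0.5,0.5,0.6],
    [0,0,0,-2.5,-0.5,0.6,0.72],
    [0,0,0,-2.6,-0.5,0.6,0.72],
    [0,0,0,-2.6,-0.5,0.6,0.72],
    [0,0,0,-2.3,-0.5,0.6,0.72],
    [0,0,0,-2.0,-0.4,0.6,0.72],
    [0,0,0,-1.6,-0.4,0.6,0.72],
    [0,0,0,-0.9,-0.2,0.4,0.72],
    [0,0,0,-0.4,-0.1,0.2,0.72],
  ],
)

```text
time: 19.45
eef_pos: [0.4648, -0.1022, 0.1895]
orientation: [-179.9, -0.0, 94.3]
force: [-0.2, 0.3, 0.6]
width: 0.0243
```

Run:
```python
from h import *
for z in (.095,.1,.105,.11,.115):
    A=plane("top",(258,224.4),z);B=plane("top",(290,222.0),z);a=proj("side",A);b=proj("side",B)
    print(z, "col at row175",np.interp(175,[b[1],a[1]],[b[0],a[0]]))
plan([(.4659,-.1019,.15,94.4)],10,.72)
t=capture("top");s=capture("side");cv2.imwrite("pics/top5.png",t);cv2.imwrite("pics/side5.png",s)
cv2.imwrite("pics/d5.png",np.hstack([cv2.resize(t[140:240,220:320],None,fx=4,fy=4),cv2.resize(s[130:230,200:300],None,fx=4,fy=4)]))
```

```text
0.095 col at row175 273.97630427217194
0.1 col at row175 274.2193408346113
0.105 col at row175 274.46455412457334
0.11 col at row175 274.7119735169992
0.115 col at row175 274.96162891777135
[[-0.002, -0.001, 0.0, 0.0, 0.0, 0.11, 0.72], [0.0, 0.0, 0.0, 0.0, 0.01, 0.3, 0.72], [0.0, 0.0, 0.0, 0.0, 0.01, 0.44, 0.72], [0.0, 0.0, -0.001, 0.01, 0.02, 0.54, 0.72], [0.0, 0.0, 0.0, 0.0, 0.02, 0.59, 0.72], [0.0, 0.0, 0.0, 0.01, 0.01, 0.58, 0.72], [0.0, 0.0, -0.001, 0.0, 0.02, 0.54, 0.72], [0.0, 0.0, 0.0, 0.0, 0.01, 0.44, 0.72], [0.0, 0.0, 0.0, 0.0, 0.01, 0.3, 0.72], [0.0, 0.0, 0.0, 0.0, 0.0, 0.11, 0.72]]
ends [ 0.4659 -0.1019  0.15  ] [-179.9976    0.0204   94.3975] max step cm 0.5903388857258176
```

View pics/d5.png

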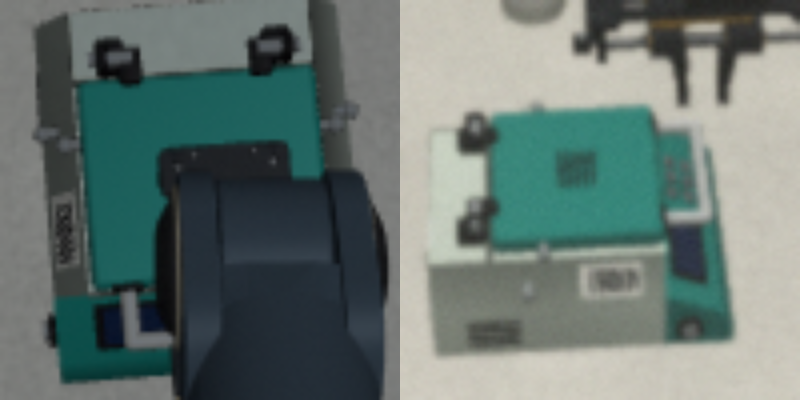

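Request:
carry_out(
  increments=[
    [0,0,0,0,0.05,0.4,0.72],
    [0,0,0,0,0.05,0.9,0.72],
    [0,0,0,0,0,1.2,0.72],
    [0,0,0,0,0,1.5,0.72],
    [0,0,0,0,0,1.5,0.72],
    [0,0,0,0,0,1.4,0.72],
    [0,0,0,0,0,1.2,0.72],
    [0,0,0,0,0,1.0,0.72],
    [0,0,0,0,0,0.7,0.72],
    [0,0,0,0,0,0.3,0.72],
  ],
)

```text
time: 20.55
eef_pos: [0.4665, -0.1012, 0.0888]
orientation: [-180.0, -0.0, 94.4]
force: [0.2, -0.4, 0.8]
width: 0.0244
```

Run:
```python
from h import *
s=capture("side");cv2.imwrite("pics/side6.png",s)
cv2.imwrite("pics/d6.png",cv2.resize(s[130:230,200:320],None,fx=6,fy=6))
```

```text
(no output)
```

View pics/d6.png

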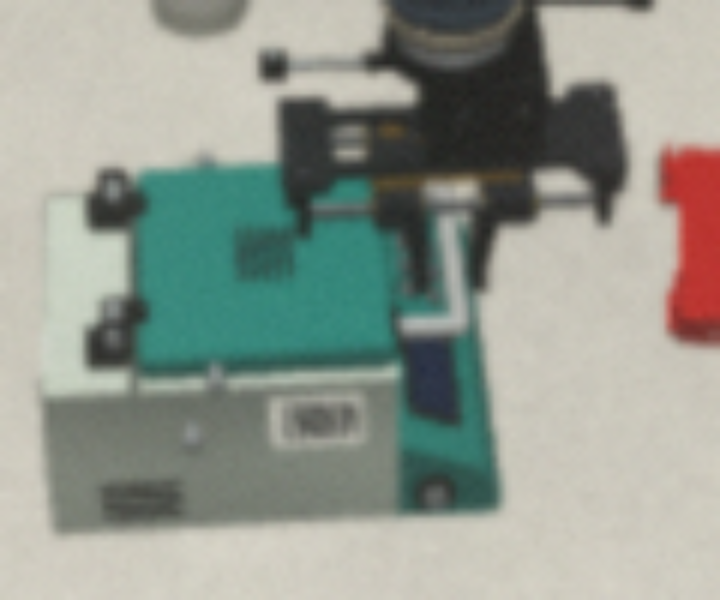

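The fingers straddle the bar (crop (455,250)), one in the gap and one in front. Next I close.

Request:
carry_out(
  increments=[
    [0,0,0,0,0,0.05,0.8],
    [0,0,0,0,0,0,0.85],
    [0,0,0,0,0,0,0.9],
    [0,0,0,0,0,0,1],
    [0,0,0,0,0,0,1],
    [0,0,0,0,0,0,1],
    [0,0,0,0,0,0,1],
    [0,0,0,0,0,0,1],
    [0,0,0,0,0,0,1],
    [0,0,0,0,0,0,1],
  ],
)

```text
time: 21.6
eef_pos: [0.4653, -0.1016, 0.0892]
orientation: [-179.8, 0.0, 94.3]
force: [-5.1, 0.4, 5.6]
width: 0.0109
```

```bash
cat >> h.py <<'E'
def arc(a0,a1,n,jaw=1,prof="smooth",B0=None,yawc=4.4,r=.1935):
    """TCP positions along the arc; B0 = TCP when shut"""
    xc=np.array([np.cos(np.radians(yawc)),np.sin(np.radians(yawc))])
    def pos(a):
        dx=r*(np.cos(-.072)-np.cos(a-.072)); dz=r*(np.sin(a-.072)-np.sin(-.072))
        return np.array([B0[0]+xc[0]*dx,B0[1]+xc[1]*dx,B0[2]+dz])
    o=robot.observe();p=np.array(o["eef_pos"]);R=Ro.from_euler("xyz",[180,0,o["orientation"][2]],degrees=True)
    print("yaw",o["orientation"],"now vs start arc err mm",(p-pos(a0))*1e3,"force",o["force"],"w",o["width"])
    rows=[];cp=p.copy()
    for i in range(1,n+1):
        t=i/n
        if prof=="smooth": s=3*t*t-2*t**3
        elif prof=="in": s=np.where(t<.0,0,t*t*(1.5-.5*t)) if False else t**1.5
        else: s=t
        d=np.round(R.inv().apply(pos(a0+(a1-a0)*s)-cp)*100,2);cp=cp+R.apply(d/100);rows.append([0,0,0,*map(float,d+0.),jaw])
    for k in range(0,n,10): print(json.dumps(rows[k:k+10]))
    print("ends",cp)
E
python3 - <<'E'
from h import *
o=robot.observe();print(o["width"],o["eef_pos"],o["force"],o["torque"],o["joints"])
arc(0,1.78,60,B0=o["eef_pos"])
E
```

```text
0.010880159706312289 [ 0.4653 -0.1016  0.0892] [-5.1067  0.379   5.5731] [-0.0156  1.1431  0.005 ] [ 31.1529  21.248  -28.8766 120.3263  15.2367  42.0506  -3.1685]
yaw [-179.8333    0.0351   94.3449] now vs start arc err mm [0. 0. 0.] force [-5.1067  0.379   5.5731] w 0.010880159706312289
[[0, 0, 0, 0.0, 0.0, -0.03, 1], [0, 0, 0, 0.0, -0.01, -0.08, 1], [0, 0, 0, 0.0, -0.01, -0.14, 1], [0, 0, 0, 0.0, -0.01, -0.19, 1], [0, 0, 0, 0.0, -0.01, -0.24, 1], [0, 0, 0, 0.0, -0.01, -0.28, 1], [0, 0, 0, 0.0, 0.0, -0.34, 1], [0, 0, 0, 0.0, 0.0, -0.37, 1], [0, 0, 0, 0.0, 0.01, -0.42, 1], [0, 0, 0, 0.0, 0.02, -0.46, 1]]
[[0, 0, 0, 0.0, 0.04, -0.5, 1], [0, 0, 0, 0.0, 0.05, -0.53, 1], [0, 0, 0, 0.0, 0.08, -0.56, 1], [0, 0, 0, 0.0, 0.09, -0.59, 1], [0, 0, 0, 0.0, 0.12, -0.62, 1], [0, 0, 0, 0.0, 0.15, -0.65, 1], [0, 0, 0, 0.0, 0.17, -0.66, 1], [0, 0, 0, 0.0, 0.21, -0.68, 1], [0, 0, 0, 0.0, 0.24, -0.7, 1], [0, 0, 0, 0.0, 0.27, -0.7, 1]]
[[0, 0, 0, 0.0, 0.31, -0.71, 1], [0, 0, 0, 0.0, 0.34, -0.71, 1], [0, 0, 0, 0.0, 0.38, -0.71, 1], [0, 0, 0, 0.0, 0.42, -0.71, 1], [0, 0, 0, 0.0, 0.45, -0.7, 1], [0, 0, 0,
[... 426 characters left out ...]
, -0.3, 1], [0, 0, 0, 0.0, 0.72, -0.26, 1]]
[[0, 0, 0, 0.0, 0.73, -0.23, 1], [0, 0, 0, 0.0, 0.7, -0.19, 1], [0, 0, 0, 0.0, 0.7, -0.16, 1], [0, 0, 0, 0.01, 0.67, -0.14, 1], [0, 0, 0, 0.0, 0.65, -0.1, 1], [0, 0, 0, 0.0, 0.63, -0.08, 1], [0, 0, 0, 0.0, 0.6, -0.05, 1], [0, 0, 0, 0.0, 0.56, -0.04, 1], [0, 0, 0, 0.0, 0.54, -0.02, 1], [0, 0, 0, 0.0, 0.49, 0.0, 1]]
[[0, 0, 0, 0.0, 0.46, 0.01, 1], [0, 0, 0, 0.0, 0.42, 0.01, 1], [0, 0, 0, 0.0, 0.38, 0.03, 1], [0, 0, 0, 0.0, 0.33, 0.02, 1], [0, 0, 0, 0.0, 0.28, 0.03, 1], [0, 0, 0, 0.0, 0.24, 0.02, 1], [0, 0, 0, 0.0, 0.19, 0.03, 1], [0, 0, 0, 0.0, 0.14, 0.01, 1], [0, 0, 0, 0.0, 0.08, 0.02, 1], [0, 0, 0, 0.0, 0.03, 0.0, 1]]
ends [ 0.6841 -0.0848  0.2948]
```

Request:
carry_out(
  increments=[
    [0,0,0,0,0,-0.05,1],
    [0,0,0,0,0,-0.1,1],
    [0,0,0,0,-0.01,-0.14,1],
    [0,0,0,0,-0.01,-0.19,1],
    [0,0,0,0,-0.01,-0.24,1],
    [0,0,0,0,-0.01,-0.28,1],
    [0,0,0,0,0,-0.34,1],
    [0,0,0,0,0,-0.38,1],
    [0,0,0,0,0.01,-0.42,1],
    [0,0,0,0,0.02,-0.46,1],
  ],
)

```text
time: 22.6
eef_pos: [0.4651, -0.1017, 0.1146]
orientation: [-179.8, -0.0, 94.3]
force: [-4.6, -1.0, -3.7]
width: 0.011
```

Run:
```python
from h import *
o=robot.observe();B0=[.4653,-.1016,.0892]
p=o["eef_pos"];print(p,o["force"],o["width"])
dz=p[2]-.0892;print("angle by z",np.arcsin(dz/.1935+np.sin(-.072))+.072)
```

```text
[ 0.4651 -0.1017  0.1146] [-4.6156 -1.0045 -3.6724] 0.010968992577351946
angle by z 0.1314897416027021
```

Request:
carry_out(
  increments=[
    [0,0,0,0,0.04,-0.5,1],
    [0,0,0,0,0.05,-0.53,1],
    [0,0,0,0,0.08,-0.56,1],
    [0,0,0,0,0.09,-0.59,1],
    [0,0,0,0,0.12,-0.62,1],
    [0,0,0,0,0.15,-0.65,1],
    [0,0,0,0,0.17,-0.66,1],
    [0,0,0,0,0.21,-0.68,1],
    [0,0,0,0,0.24,-0.7,1],
    [0,0,0,0,0.27,-0.7,1],
  ],
)

```text
time: 23.6
eef_pos: [0.4782, -0.1006, 0.1766]
orientation: [-179.6, 0.0, 94.3]
force: [-8.6, -0.7, -0.4]
width: 0.011
```

```bash
cat >> h.py <<'E'
def st(zoff=0):
    o=robot.observe();p=o["eef_pos"];xc=np.array([np.cos(np.radians(4.4)),np.sin(np.radians(4.4))])
    d=(np.array(p[:2])-[.4653,-.1016])@xc-.193; h=p[2]-.0892-.0139
    print("t",o["time"],"ang",np.arctan2(h,-d)+.072,"r",np.hypot(d,h),"F",o["force"],"w",o["width"],"j",o["joints"])
E
python3 -c "
from h import *;st()"
```

```text
t 23.6 ang 0.4593609869702982 r 0.19448833367354504 F [-8.644  -0.6669 -0.4003] w 0.01104965559776818 j [ 33.5465  15.2687 -31.2789 113.9623   9.8348  53.6617   1.6058]
```

Request:
carry_out(
  increments=[
    [0,0,0,0,0.29,-0.71,1],
    [0,0,0,0,0.32,-0.71,1],
    [0,0,0,0,0.36,-0.71,1],
    [0,0,0,0,0.4,-0.71,1],
    [0,0,0,0,0.44,-0.7,1],
    [0,0,0,0,0.48,-0.68,1],
    [0,0,0,0,0.51,-0.67,1],
    [0,0,0,0,0.55,-0.65,1],
    [0,0,0,0,0.58,-0.63,1],
    [0,0,0,0,0.6,-0.6,1],
  ],
)

```text
time: 24.6
eef_pos: [0.5222, -0.097, 0.2457]
orientation: [-179.5, 0.0, 94.3]
force: [-15.4, -0.8, 10.0]
width: 0.0113
```

```bash
python3 -c "
from h import *;st()"
```

```text
t 24.6 ang 0.8814766572794034 r 0.19695526290760448 F [-15.4313  -0.7597  10.0148] w 0.011257469990417606 j [ 32.2016  15.2174 -31.6918 103.9687   8.9436  63.8125   1.7041]
```

Run:
```python
from h import *
c3=lambda *p:un(p,(222,130),5)
print([plane("top",c3(*p),.125) for p in [(140,120),(332,105)]])
t=capture("top");s=capture("side");cv2.imwrite("pics/top7.png",t);cv2.imwrite("pics/side7.png",s)
cv2.imwrite("pics/d7.png",np.hstack([cv2.resize(t[110:240,220:320],None,fx=4,fy=4),cv2.resize(s[100:230,200:300],None,fx=4,fy=4)]))
st()
```

```text
[array([ 0.6545, -0.0358,  0.125 ]), array([ 0.6633, -0.1406,  0.125 ])]
t 24.7 ang 0.8888922964998888 r 0.1970002698046692 F [-16.278   -0.3972  10.7702] w 0.011042692772231927 j [ 32.1913  15.1903 -31.7087 103.8588   8.943   63.8145   1.708 ]
```

View pics/d7.png

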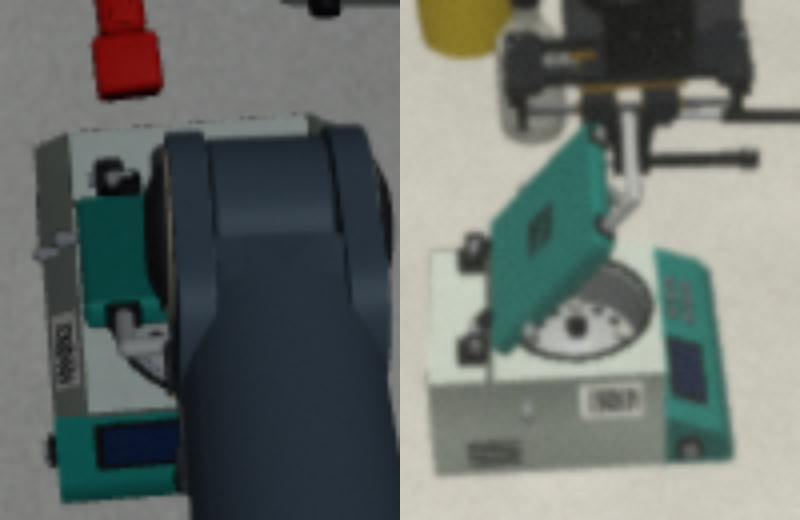

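Run:
```python
from h import *
print(tri((250.6,195.1),(257.6,147.1)))
t=cv2.imread("pics/top7.png");s=cv2.imread("pics/side7.png")
cv2.imwrite("pics/e7.png",np.hstack([cv2.resize(t[175:215,235:275],None,fx=10,fy=10,interpolation=cv2.INTER_CUBIC),cv2.resize(s[115:165,230:270],(400,500)*1,interpolation=cv2.INTER_CUBIC)[:400]]))
```

```text
(array([ 0.5197, -0.0381,  0.2723]), np.float64(0.0008017041276037675))
```

View pics/e7.png

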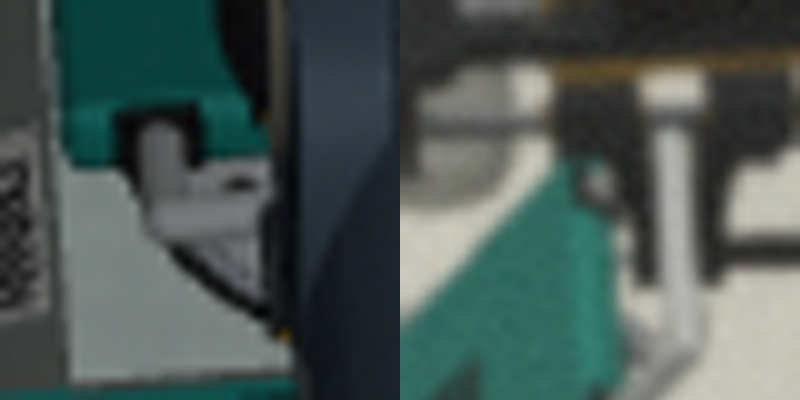

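```bash
cat >> h.py <<'E'
def cmdplan(cmd,a0,a1,n,sz,nb=10):
    """cmd=(d,z) commanded rel. B0 (m); targets arc(a)+(0,sz); blend of initial offset over nb rows"""
    r=.1935
    f=lambda a:np.array([r*(np.cos(.072)-np.cos(a-.072)),r*(np.sin(a-.072)+np.sin(.072))+sz])
    c=np.array(cmd);off=c-f(a0);out=[]
    for i in range(1,n+1):
        t=i/n;s=3*t*t-2*t**3
        g=f(a0+(a1-a0)*s)+off*max(0,1-i/nb)
        d=np.round((g-c)*100,2);c=c+d/100;out.append((float(d[0]),float(-d[1])))
    for k in range(0,n,10):print(out[k:k+10])
    print("end cmd",c)
E
python3 - <<'E'
from h import *
cmdplan((.0606,.1547),.87,1.78,40,.005)
E
```

```text
[(-0.0, -0.05), (0.04, -0.09), (0.08, -0.14), (0.13, -0.17), (0.17, -0.21), (0.2, -0.23), (0.25, -0.26), (0.28, -0.29), (0.32, -0.3), (0.36, -0.31)]
[(0.42, -0.3), (0.45, -0.3), (0.48, -0.3), (0.51, -0.3), (0.53, -0.29), (0.56, -0.28), (0.58, -0.27), (0.6, -0.26), (0.61, -0.24), (0.62, -0.21)]
[(0.63, -0.2), (0.64, -0.17), (0.63, -0.15), (0.63, -0.13), (0.61, -0.1), (0.61, -0.08), (0.59, -0.07), (0.56, -0.04), (0.54, -0.02), (0.51, -0.01)]
[(0.48, 0.0), (0.44, 0.02), (0.4, 0.02), (0.36, 0.02), (0.32, 0.03), (0.26, 0.03), (0.21, 0.02), (0.15, 0.02), (0.09, 0.02), (0.04, -0.0)]
end cmd [0.2195 0.2106]
```

Request:
carry_out(
  increments=[
    [0,0,0,0,0,-0.05,1],
    [0,0,0,0,0.04,-0.1,1],
    [0,0,0,0,0.08,-0.14,1],
    [0,0,0,0,0.13,-0.17,1],
    [0,0,0,0,0.17,-0.21,1],
    [0,0,0,0,0.2,-0.23,1],
    [0,0,0,0,0.25,-0.26,1],
    [0,0,0,0,0.28,-0.28,1],
    [0,0,0,0,0.32,-0.3,1],
    [0,0,0,0,0.36,-0.31,1],
  ],
)

```text
time: 25.7
eef_pos: [0.5446, -0.095, 0.2657]
orientation: [180.0, -0.0, 94.4]
force: [-3.0, -0.1, -1.5]
width: 0.011
```

```bash
python3 -c "
from h import *;st()"
```

```text
t 25.7 ang 1.0337126192277437 r 0.19825986027887987 F [-2.9828 -0.0904 -1.5468] w 0.011012870156774893 j [ 31.3214  16.112  -31.709  100.1351   9.147   66.2938   1.3056]
```

Request:
carry_out(
  increments=[
    [0,0,0,0,0.4,-0.3,1],
    [0,0,0,0,0.44,-0.3,1],
    [0,0,0,0,0.47,-0.3,1],
    [0,0,0,0,0.5,-0.3,1],
    [0,0,0,0,0.53,-0.29,1],
    [0,0,0,0,0.55,-0.28,1],
    [0,0,0,0,0.57,-0.27,1],
    [0,0,0,0,0.59,-0.26,1],
    [0,0,0,0,0.6,-0.24,1],
    [0,0,0,0,0.62,-0.21,1],
  ],
)

```text
time: 26.7
eef_pos: [0.598, -0.0908, 0.294]
orientation: [179.9, -0.0, 94.4]
force: [-4.3, 1.2, 4.8]
width: 0.0104
```

```bash
python3 -c "
from h import *;st()"
```

```text
t 26.7 ang 1.3387484847581013 r 0.20011450893575441 F [-4.3272  1.1585  4.7721] w 0.010422718541285358 j [ 28.2843  20.1078 -31.3437  91.2456  10.8437  71.5687  -0.5381]
```

Request:
carry_out(
  increments=[
    [0,0,0,0,0.63,-0.2,1],
    [0,0,0,0,0.64,-0.17,1],
    [0,0,0,0,0.63,-0.15,1],
    [0,0,0,0,0.63,-0.13,1],
    [0,0,0,0,0.61,-0.1,1],
    [0,0,0,0,0.61,-0.08,1],
    [0,0,0,0,0.59,-0.07,1],
    [0,0,0,0,0.56,-0.04,1],
    [0,0,0,0,0.54,-0.02,1],
    [0,0,0,0,0.5,-0.01,1],
  ],
)

```text
time: 27.7
eef_pos: [0.6565, -0.0862, 0.3021]
orientation: [180.0, -0.1, 94.4]
force: [-2.2, 4.2, 3.1]
width: 0.0111
```

```bash
python3 -c "
from h import *;st()"
```

```text
t 27.7 ang 1.6370404561724756 r 0.19900890840266222 F [-2.1746  4.1797  3.1136] w 0.011116977717147087 j [ 24.6389  25.6241 -30.5218  82.455   13.0599  75.4578  -2.2989]
```

Request:
carry_out(
  increments=[
    [0,0,0,0,0.48,0,1],
    [0,0,0,0,0.44,0.02,1],
    [0,0,0,0,0.4,0.02,1],
    [0,0,0,0,0.36,0.02,1],
    [0,0,0,0,0.32,0.03,1],
    [0,0,0,0,0.26,0.03,1],
    [0,0,0,0,0.21,0.02,1],
    [0,0,0,0,0.15,0.02,1],
    [0,0,0,0,0.09,0.02,1],
    [0,0,0,0,0.04,0,1],
  ],
)

```text
time: 28.7
eef_pos: [0.6836, -0.0846, 0.3003]
orientation: [-180.0, -0.0, 94.4]
force: [-1.7, 5.1, 1.0]
width: 0.0111
```

Run:
```python
from h import *
st()
t=capture("top");s=capture("side");cv2.imwrite("pics/top8.png",t);cv2.imwrite("pics/side8.png",s)
cv2.imwrite("pics/d8.png",np.hstack([cv2.resize(t[110:240,220:320],None,fx=4,fy=4),cv2.resize(s[80:210,190:290],None,fx=4,fy=4)]))
```

```text
t 28.7 ang 1.7736436315236521 r 0.1988734489297551 F [-1.7285  5.1373  1.0375] w 0.011052455968500227 j [ 22.9817  28.3293 -30.0228  78.6037  14.0898  76.7746  -2.9023]
```

View pics/d8.png

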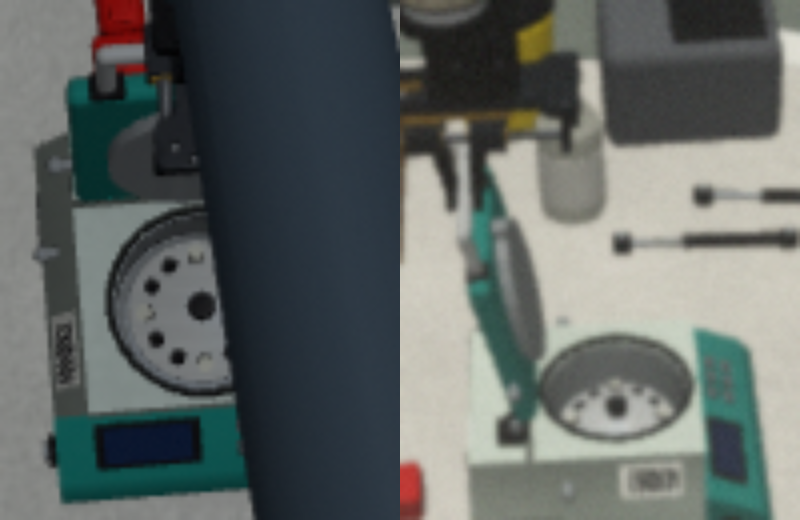

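Run:
```python
from h import *
a=np.radians(4.4);xc=np.array([np.cos(a),np.sin(a)]);yc=np.array([-np.sin(a),np.cos(a)])
pin=np.array([.6577,-.0868])
t=cv2.imread("pics/top8.png");s=cv2.imread("pics/side8.png")
T=cv2.resize(t[100:160,230:280],None,fx=8,fy=8,interpolation=cv2.INTER_CUBIC);S=cv2.resize(s[100:160,195:245],None,fx=8,fy=8,interpolation=cv2.INTER_CUBIC)
for ang,col in ((1.68,(255,0,0)),(1.78,(0,0,255)),(1.88,(0,255,255))):
    q=ang-.072;b=pin-xc*.1935*np.cos(q)
    for v in (.058,.03):
        P=[*(b+yc*v),.121+.1935*np.sin(q)]
        for im,n,o in((T,"top",(230,100)),(S,"side",(195,100))):
            u=(proj(n,P)-o+.5)*8;cv2.circle(im,tuple(int(k) for k in u),4,col,-1)
cv2.imwrite("pics/e8.png",np.hstack([T,S]));st()
```

```text
t 28.8 ang 1.7736258109006462 r 0.1988547217451794 F [-1.9544  5.1833  0.9228] w 0.011054861596170818 j [ 22.9821  28.3255 -30.0244  78.6122  14.0869  76.7639  -2.8991]
```

View pics/e8.png

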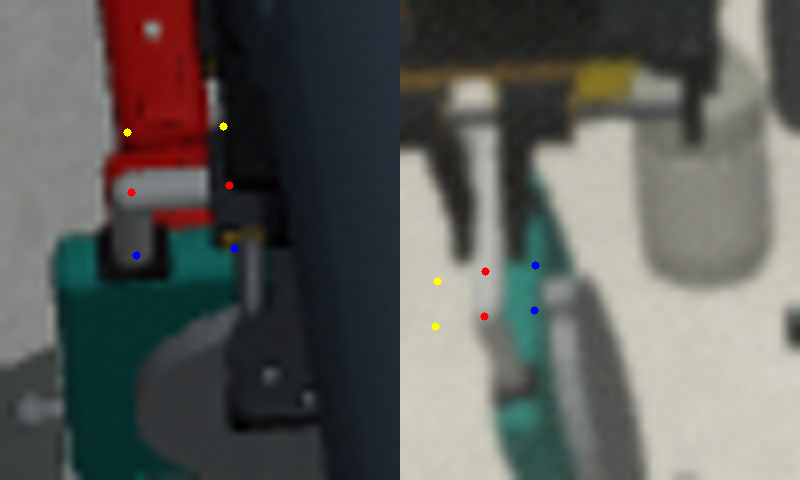

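Request:
carry_out(
  increments=[
    [0,0,0,0,0,0,1],
    [0,0,0,0,0,0,1],
    [0,0,0,0,0,0,1],
    [0,0,0,0,0,0,1],
    [0,0,0,0,0,0,1],
    [0,0,0,0,0,0,1],
    [0,0,0,0,0,0,1],
    [0,0,0,0,0,0,1],
    [0,0,0,0,0,0,1],
    [0,0,0,0,0,0,1],
  ],
)

```text
time: 29.8
eef_pos: [0.6836, -0.0846, 0.3003]
orientation: [180.0, -0.0, 94.4]
force: [-1.5, 4.8, 0.2]
width: 0.0111
```

Run:
```python
from h import *
st();s=capture("side");t=capture("top");cv2.imwrite("pics/side9.png",s);cv2.imwrite("pics/top9.png",t)
cv2.imwrite("pics/f9.png",np.hstack([cv2.resize(s,(400,300)),cv2.resize(t,(400,300))]))
for n,im in(("side",s),("top",t)):
    print(n,(cv2.absdiff(im,cv2.imread(f"pics/{n}8.png")).max(2)>40).sum())
```

```text
t 29.8 ang 1.773553187357474 r 0.19889578165185337 F [-1.4546  4.8182  0.232 ] w 0.011053471340920952 j [ 22.9883  28.3182 -30.0259  78.618   14.0853  76.7543  -2.8995]
side 0
top 1
```

View pics/f9.png

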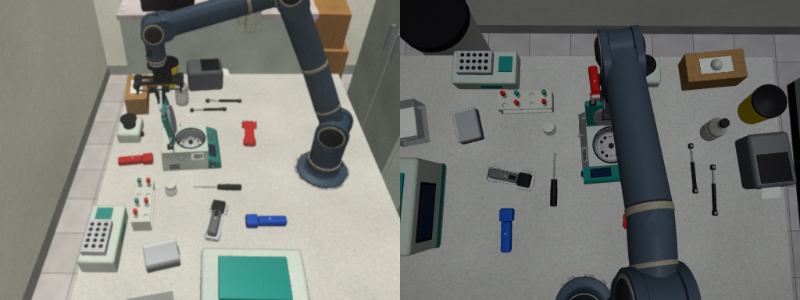

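The lid is open and still, the scanner is in its cradle, and nothing else has moved. I'm handing the job in.

```bash
python3 -c "
from bench import order
print(order.close_job())"
```

```text
the job is handed in; nothing more can be done
None
```

The job is done and handed in at about 30 s, with the arm still gripping the bar and holding the lid at its balance point.

- **Scan:** I took the grey scanner from its cradle and held it level and square to the flank for just over 2 s. By my top-camera measurement the window was 81 mm from the label and 2 mm to one side of its middle; the arm's own pose put it about 0 mm off. I did not check whether a read registered.
- **Scanner back:** It lies in its cradle at the pose it was taken from, and both views show it as before.
- **Lid:** I swung it up by the bar in about 6 s, with one pause of about 0.1 s midway to take pictures. The finger position gives about 1.78 rad, and the bar lies where 1.78 rad predicts in both camera views. Nothing moved over a 1 s check, and the force was about 5 N.
- **Disagreement:** During the swing the bar seems to have rolled about 5–7 mm towards the fingertips. At mid-swing this pushed the force to about 19 N, so I shifted the path by about 5 mm to relieve it. At the end the fingers still sat about 5 mm higher on the bar than when first gripped, but the grip is firm (11 mm opening on the 12 mm bar).
- **Rest of the bench:** The stays, screwdriver, jar, rack, tip box, bottle and look-alikes appear where they were in the last pictures, as far as the arm lets them be seen.

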